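Lock out the ribbon feeder and reload it

ROBOT

A 6-joint arm with a two-finger parallel gripper is mounted at the origin on the work surface; the furniture and walls round the work are solid. World frame = base frame: x ahead of the robot, y to its left, z up, the work surface at z = 0. Lengths are in m, angles in rad, forces in N, time in s.
With the tool pointing down it reaches from about 0.225 to 0.875 m from the base axis. Payload 3.4 kg.
Tool frame: the origin (TCP) lies on the centre line of the jaws, within the pads' length; the fingertips stand 17 mm ahead of it and the grasp point (between the pads) lies 2 mm behind it (nose_length is the distance from the TCP to the fingertips, in m); z points along the fingers, y is the line along which they close (so a half turn about z gives the same grasp; the last joint's range is limited). The gripper opens to 85 mm and grips with 20 to 120 N. Pads are 22 mm wide; open, the fingers measure 114 mm over their backs; the gripper's body (76 mm by 85 mm) begins 54 mm behind the grasp point. The pads swing forward as they close: fully open they stand 13 mm farther back than shut.
Start: joints at [0.986, 0.276, 1.505, -0, 1.361, -0.121], TCP at [0.257, 0.514, 0.248] pointing down, gripper open.
Joint ranges: [-2.89, 2.89], [-0.75, 2.08], [0.22, 2.7], [-1.18, 4.32], [0.11, 2.71], [-2.7, 2.7]. Speed limits (rad/s): [2.57, 2.57, 3.14, 3.14, 3.14, 3.14].

INTERFACE

Orientations are given as a unit quaternion [w, x, y, z].
In Python, from rig import get_state, get_image, sign_off, find_in, place_of, nose_length gives the robot as it stands.
- The arm moves only by the tool apply_moves, never from a script. Its argument "deltas" is one flat list of numbers, 5 for each row, row after row: the finger opening in mm, from 0 to 85.4, then the shift along the tool's x, y, z in mm, then the turn about the tool's z in degrees. A call has 1 to 12 rows; each row is the pose to reach, as a shift and turn from the pose commanded when the call began, along the tool's axes at that moment; what a row does not reach only later rows make up. A row lasts 1/12 s, in which the tool goes at most 41.7 mm and 7.16 degrees, less where a joint would pass 70% of its speed; a pose out of reach is approached as far as the arm can. A call with a gripper value outside its range is refused whole. The fingers move at their own pace and stop on an object; "squeeze" is the grip in N (left out, the last holds). Time passes only in rows, so rows that repeat a pose let the fingers close. It gives the time, the measured TCP pose, the force, the opening and the grip force at its end, in the units of the state.
- get_state(): the state, without advancing time (a new reading comes with each control period).
- get_image(name): name is "side" or "top"; returns a dict with "frame" (384x512x3 uint8, red, green, blue), "K" (3x3 intrinsics, pixels), "k1" (the pictures are not rectified: a ray, as slopes to the right and down, at radius r is drawn at 1 + k1 r^2 times it, then the intrinsics apply), "position" and "orientation" of the camera in the world. Camera axes: x right, y down, z forward; pixel columns grow to the right and rows downward; lengths in m; the calibration is good to about 2 mm. A picture is of the moment at which its call begins. There is no depth.
- sign_off(): hands the job in; it is judged then, once.
Trained networks look in a picture, given as the dict that the camera call returned (one of the last four; its "shot" number tells which), for a name from the list of things; names that differ only in an ending like _2 or _b are one class to them, and where a whole thing is asked for, a point or a joint stands for the part that bears it (a point fixed in the world has none). Each returns a list of dicts, best first, with "score" (0 to 1); they miss things now and then, are a little off and sometimes report something else, mostly with a low value. They report only what shows in the picture. A call takes as long as a camera call. They do not tell look-alikes from the thing itself.
- find_in(query, picture): "point" ([column, row] in pixels, amid what is visible of it).
- place_of(query, picture): "point" ([column, row] in pixels: a listed point, or the origin of a listed thing).
The state is a dict: "clock": time; "qpos": joint angles; "qd": joint speeds; "effort": joint torques, N m; "position": TCP position; "ee_rot": TCP orientation; "contact_force": force on the tool from outside, world axes, zero at the start; "moment": the same for the moment, N m; "width": finger opening in m; "gripper_force": force on a finger pad.
Only numpy, scipy, OpenCV 4.12 (cv2) and the standard library are available. Lean on these libraries where they do the work, as an engineer would, in place of code of your own. Each camera call takes 0.05 s, during which the arm holds its last target. There are 200 camera calls.

TASK

Reload the ribbon feeder under lockout: turn its red isolator handle fully to off, then swing the lockout hasp right out, and only then swing the keeper bar right open, clear of the bays. Drop every spent core from the bays into the cardboard waste carton and lay each fresh ribbon roll flat in a bay of its own, then swing the keeper bar shut until it snaps into its catch. Leave the feeder switched off with the hasp out, ready for the padlock and for threading by hand, and do not disturb the other things on the bench.

Things in the scene. Friction and masses are not known exactly. Their poses are not given: they have to be found in the camera images.
- feeder: Ribbon feeder fixed to the bench: grey plate 190 x 390 x 12 mm, blue housing 58 mm high from 66 mm behind the bay centres, isolator box 122 x 112 mm, yellow top 53 mm high, on its right end. Origin on the bench, in line with the bay centres (plate 65 mm ahead to 125 mm behind), half-way along it; x points to the machine's back (away from the robot at yaw 0), y to its left, z up.
- bay_1 (a point): Centre of the left bay's floor, 12 mm above the bench. Each bay is a square 63 x 63 mm between low fences that rise 7 mm above its floor; it takes one 55 mm roll lying flat. Axes as the feeder's.
- bay_2 (a point): Centre of the middle bay's floor; the same size.
- bay_3 (a point): Centre of the right bay's floor, next to the isolator box; the same size. Bays are 68 mm apart.
- isolator (a joint): Angle of the isolator's red handle, rad: 0 on (bar along the machine's x axis, toward the green mark), 1.571 off (bar along the machine's y axis, at the red marks); grows counter-clockwise seen from above. Stays where it is left (about 0.15 N m of friction). A stop at each end.
- isolator_grip (a point): Middle of the red handle bar, on its vertical turning axis, 91 mm above the bench. The bar is 66 long x 14 wide x 28 mm high (from 77 to 105 mm above the bench); the point's x axis runs along the bar. Below the bar is a round boss, radius 21 mm, on the yellow plate (53 mm above the bench).
- hasp (a joint): Angle of the lockout hasp, rad: 0 parked along the front edge of the isolator box, 1.571 swung right out to the front of the machine; grows clockwise seen from above. A cam under the handle stops it at about 0.5 rad unless the handle is at off (beyond about 1.47 rad), and turning the handle back on would push the hasp in again. Friction only (under 1 N at the stud).
- hasp_stud (a point): Centre of the upright red stud on the free end of the steel hasp, to push or pinch: 12 mm diameter, 59 to 92 mm above the bench (the hasp's plate below it lies 54 to 60 mm above the bench). The point is 77 mm above the bench, 46 mm from the hasp's vertical hinge axis.
- hasp_hinge (a point): Point on the hasp's vertical hinge axis, at the height of point hasp_stud. Parked, the stud lies from here along the machine's -y; swung out, along its -x.
- keeper (a joint): Angle of the steel keeper bar, rad: 0 shut over the middle of the bays, held by a sprung ball catch (it needs about 4 N at the stud to snap in or out, over the last 0.07 rad); 1.5 fully open, swung horizontally toward the front of the machine; grows clockwise seen from above. Light friction, it stays where it is left.
- keeper_stud (a point): Middle of the upright black stud on the free end of the keeper bar: 14 mm diameter, 58 to 99 mm above the bench; the point is 82 mm above the bench, 244 mm from the bar's vertical hinge axis. The bar is 10 mm thick, 50 to 60 mm above the bench, so it passes 6 mm over rolls that lie flat in the bays.
- keeper_hinge (a point): Point on the keeper bar's vertical hinge axis at the left end of the machine, at the height of point keeper_stud. Shut, the stud lies from here along the machine's -y; fully open, almost along its -x.
- carton: Open light-brown cardboard waste carton, empty, fixed to the bench, outside 150 (its x) x 130 (its y) x 65 mm high, walls 4 mm. Origin at the centre of its underside.
- roll_1_c (a point): Centre of a fresh crimson ribbon roll, 55 mm diameter, 32 mm high, 60 g, lying flat on the bench (a small hole in the middle, not to be used). z axis along the roll's axis. Two or three of the three rolls are present.
- roll_2_c (a point): Centre of a fresh pink-red ribbon roll, 55 mm diameter, 32 mm high, 60 g, lying flat on the bench (a small hole in the middle, not to be used). z axis along the roll's axis. Two or three of the three rolls are present.
- roll_3_c (a point): Centre of a fresh yellow ribbon roll, 55 mm diameter, 32 mm high, 60 g, lying flat on the bench (a small hole in the middle, not to be used). z axis along the roll's axis. Two or three of the three rolls are present.
- core_1_c (a point): Centre of a spent ribbon core (paper tube with a few turns left), 30 mm diameter, 32 mm high, 15 g, standing on end in one of the bays at the start. z axis along the tube. Two or three of the three are present.
- core_2_c (a point): Centre of a spent ribbon core (paper tube with a few turns left), 30 mm diameter, 32 mm high, 15 g, standing on end in one of the bays at the start. z axis along the tube. Two or three of the three are present.
- core_3_c (a point): Centre of a spent ribbon core (paper tube with a few turns left), 30 mm diameter, 32 mm high, 15 g, standing on end in one of the bays at the start. z axis along the tube. Two or three of the three are present.
- weight: Bystander, to be left alone: black cast-iron knob weight, 52 mm wide, 50 mm high. Origin at its underside.
- masking: Bystander, to be left alone: roll of masking tape lying flat, 100 mm wide, 25 mm high. Origin at its underside.
- marker: Bystander, to be left alone: white and black marker pen lying on the bench, 135 mm long, 17 mm thick. Origin at its underside.
- stamp: Bystander, to be left alone: wooden date stamp standing upright, 33 x 52 mm, 107 mm high. Origin at its underside.
Things that resemble listed ones, but are neither listed nor needed, are in the scene too. There is more than one size of the part that bears roll_1_c; the job needs the largest.

How it is judged:
On the way, in this order (a step that is already met when the one before it is completed fails the run):
1. the isolator handle is turned to off (value of joint isolator above 1.45 rad), for 0.2 s.
2. the lockout hasp is swung out with the handle at off (value of joint isolator above 1.45 rad and value of joint hasp above 1.2 rad), for 0.2 s.
3. the keeper bar is swung open (value of joint keeper above 0.8 rad), for 0.2 s.
4. all spent cores are in the carton and every fresh roll lies flat in a bay, the keeper bar still open ((horizontal distance between roll_1_c and bay_1 below 0.009 m or horizontal distance between roll_1_c and bay_2 below 0.009 m or horizontal distance between roll_1_c and bay_3 below 0.009 m) and height (world z) of roll_1_c between 0.022 and 0.034 m and (angle between roll_1_c's own z axis and vertical below 0.12 rad or angle between roll_1_c's own z axis and vertical above 3.02 rad) and (horizontal distance between roll_2_c and bay_1 below 0.009 m or horizontal distance between roll_2_c and bay_2 below 0.009 m or horizontal distance between roll_2_c and bay_3 below 0.009 m) and height (world z) of roll_2_c between 0.022 and 0.034 m and (angle between roll_2_c's own z axis and vertical below 0.12 rad or angle between roll_2_c's own z axis and vertical above 3.02 rad) and (horizontal distance between roll_3_c and bay_1 below 0.009 m or horizontal distance between roll_3_c and bay_2 below 0.009 m or horizontal distance between roll_3_c and bay_3 below 0.009 m) and height (world z) of roll_3_c between 0.022 and 0.034 m and (angle between roll_3_c's own z axis and vertical below 0.12 rad or angle between roll_3_c's own z axis and vertical above 3.02 rad) and x of core_1_c in the frame of carton between -0.075 and 0.075 m and y of core_1_c in the frame of carton between -0.065 and 0.065 m and height (world z) of each of core_1_c, core_2_c, core_3_c below 0.05 m and x of core_2_c in the frame of carton between -0.075 and 0.075 m and y of core_2_c in the frame of carton between -0.065 and 0.065 m and x of core_3_c in the frame of carton between -0.075 and 0.075 m and y of core_3_c in the frame of carton between -0.065 and 0.065 m and value of joint keeper above 0.2 rad), for 0.2 s.
5. the keeper bar is shut into its catch (value of joint keeper below 0.035 rad), for 0.2 s.
At the end, for the whole second after the job is handed in: Handle off (over 1.45 rad), hasp out (over 1.2 rad), keeper bar shut in its catch (under 0.035 rad), each roll present flat in a bay of its own (within 9 mm of the bay centre, tilt under 0.12 rad), each spent core present inside the carton, all at rest (all of step 2 and value of joint keeper below 0.035 rad and (horizontal distance between roll_1_c and bay_1 below 0.009 m or horizontal distance between roll_1_c and bay_2 below 0.009 m or horizontal distance between roll_1_c and bay_3 below 0.009 m) and height (world z) of roll_1_c between 0.022 and 0.034 m and (angle between roll_1_c's own z axis and vertical below 0.12 rad or angle between roll_1_c's own z axis and vertical above 3.02 rad) and (horizontal distance between roll_2_c and bay_1 below 0.009 m or horizontal distance between roll_2_c and bay_2 below 0.009 m or horizontal distance between roll_2_c and bay_3 below 0.009 m) and height (world z) of roll_2_c between 0.022 and 0.034 m and (angle between roll_2_c's own z axis and vertical below 0.12 rad or angle between roll_2_c's own z axis and vertical above 3.02 rad) and (horizontal distance between roll_3_c and bay_1 below 0.009 m or horizontal distance between roll_3_c and bay_2 below 0.009 m or horizontal distance between roll_3_c and bay_3 below 0.009 m) and height (world z) of roll_3_c between 0.022 and 0.034 m and (angle between roll_3_c's own z axis and vertical below 0.12 rad or angle between roll_3_c's own z axis and vertical above 3.02 rad) and x of core_1_c in the frame of carton between -0.075 and 0.075 m and y of core_1_c in the frame of carton between -0.065 and 0.065 m and height (world z) of each of core_1_c, core_2_c, core_3_c below 0.05 m and x of core_2_c in the frame of carton between -0.075 and 0.075 m and y of core_2_c in the frame of carton between -0.065 and 0.065 m and x of core_3_c in the frame of carton between -0.075 and 0.075 m and y of core_3_c in the frame of carton between -0.065 and 0.065 m and linear speed of each of roll_1, roll_2, roll_3, core_1, core_2, core_3 below 0.02 m/s); the robot touches nothing.
It fails at once if the keeper bar is opened while the feeder is not locked out (value of joint keeper above 0.15 rad and not (value of joint isolator above 1.45 rad and value of joint hasp above 1.2 rad)).
It fails at once if the iron weight is disturbed (distance of weight from where it was at the start of the episode above 0.03 m or angle between weight's own z axis and vertical above 0.6 rad).
It fails at once if the masking tape is disturbed (distance of masking from where it was at the start of the episode above 0.03 m or angle between masking's own z axis and vertical above 0.6 rad).
It fails at once if the marker pen is disturbed (distance of marker from where it was at the start of the episode above 0.03 m).
It fails at once if the date stamp is disturbed (distance of stamp from where it was at the start of the episode above 0.03 m or angle between stamp's own z axis and vertical above 0.6 rad).
Of roll_1, roll_2, roll_3 only 2 to 3 are there at a start; the rules pass over those that are not, and their reading is None.
Of core_1, core_2, core_3 only 2 to 3 are there at a start; the rules pass over those that are not, and their reading is None.
At some moment in a run one of roll_1, roll_2, roll_3 may be knocked a few centimetres aside while the robot is not near it.
Once in a run the grip may slacken for a moment while it holds something.
It also fails if it takes over 208 s, if anything falls off the work surface, if the arm or the gripper's body presses on something with over 40 N, if the wrist force passes 120 N, or if a joint passes its speed limit or range.

## Working session

There is one attempt and no reset: what is moved stays moved. The work goes in short steps, Python scripts to look and compute and a tool call to move; the robot and the scene stay as the last step left them, time stands still between calls to the robot, and variables do not carry over. Pictures are saved under pics/ and viewed, at most 14 in all, crops included, and the job is handed in when it is done.

Besides the shell and the picture viewer there is one more tool, called after "Request:" in YAML: its name, and indented under it one key for each argument. apply_moves: Moves the arm, as the interface text tells. Its arguments: {"type":"object","properties":{"deltas":{"type":"array"},"squeeze":{"type":"number"}},"required":["deltas"]}

```bash
mkdir -p pics; ls
cat > h.py <<'E'
import numpy as np, cv2
from scipy.spatial.transform import Rotation as R
from rig import *
def rot(q): return R.from_quat([q[1],q[2],q[3],q[0]]).as_matrix()
def ray(p,im):
    K=np.array(im["K"]);k=im["k1"]
    d=np.array([(p[0]-K[0,2])/K[0,0],(p[1]-K[1,2])/K[1,1]]);u=d.copy()
    for _ in range(30): u=d/(1+k*(u@u))
    return rot(im["orientation"])@np.array([u[0],u[1],1.])
def at(p,im,z):
    r=ray(p,im);c=np.array(im["position"]);return c+r*(z-c[2])/r[2]
def proj(P,im):
    q=rot(im["orientation"]).T@(np.array(P)-np.array(im["position"]));u=q[:2]/q[2];u=u*(1+im["k1"]*(u@u))
    K=np.array(im["K"]);return np.array([K[0,0]*u[0]+K[0,2],K[1,1]*u[1]+K[1,2]])
def save(im,n,crop=None,s=1.5):
    f=im["frame"][:,:,::-1]
    if crop: f=f[crop[1]:crop[3],crop[0]:crop[2]]
    cv2.imwrite("pics/"+n,cv2.resize(f,None,fx=s,fy=s,interpolation=cv2.INTER_CUBIC))
E
python3 - <<'E'
from h import *
print(get_state())
print(nose_length)
Z=dict(bay_1=.012,bay_2=.012,bay_3=.012,isolator_grip=.091,hasp_stud=.077,hasp_hinge=.077,keeper_stud=.082,keeper_hinge=.082,carton=0,roll_1_c=.016,roll_2_c=.016,roll_3_c=.016,core_1_c=.028,feeder=0,weight=0,masking=0,marker=0,stamp=0)
for n in("top","side"):
    im=get_image(n);save(im,n+"0.png")
    print(n,im["position"],rot(im["orientation"])[:,2],im["k1"])
    for k,z in Z.items():
        if k[:5] in("roll_",) and k!="roll_1_c": pass
        print(k,[(np.round(o["point"]).tolist(),round(o["score"],2),np.round(at(o["point"],im,z)[:2],3).tolist()) for o in place_of(k,im)][:6])
E
```

```text
pics
{'clock': 0.0, 'qpos': array([ 9.85989970e-01,  2.76575738e-01,  1.50615350e+00,  2.61443696e-05,
        1.36071000e+00, -1.21015817e-01]), 'qd': array([-0.00022156, -0.00037942, -0.00158595, -0.00159341,  0.00102907,
        0.00028451]), 'effort': array([-9.58075107e-04, -4.16783559e+01, -2.45804054e+01, -3.49998372e-04,
        1.14454975e-02, -1.58709408e-06]), 'position': array([0.25694141, 0.51382614, 0.24744256]), 'ee_rot': array([-3.31113444e-04,  2.29825040e-01,  9.73231523e-01, -8.61973900e-04]), 'contact_force': array([-0.09470477, -0.13818446,  0.03118432]), 'moment': array([-0.00996876,  0.00784541, -0.00397431]), 'gripper_force': 0.0, 'width': 0.08527106657088461}
0.017
top [0.42644212 0.06997191 1.35355562] [ 0.11887732  0.02040734 -0.99269921] 0.05524337025379415
bay_1 [([205.0, 183.0], 0.86, [0.599, 0.269]), ([250.0, 186.0], 0.83, [0.591, 0.131]), ([223.0, 184.0], 0.68, [0.595, 0.214])]
bay_2 [([205.0, 183.0], 0.86, [0.599, 0.269]), ([250.0, 186.0], 0.83, [0.591, 0.131]), ([223.0, 184.0], 0.68, [0.595, 0.214])]
bay_3 [([205.0, 183.0], 0.86, [0.599, 0.269]), ([2
[... 2049 characters left out ...]
[0.475, -0.297]), ([201.0, 218.0], 0.51, [0.465, 0.185])]
roll_1_c [([202.0, 215.0], 0.64, [0.466, 0.179]), ([183.0, 239.0], 0.56, [0.367, 0.176]), ([179.0, 212.0], 0.54, [0.441, 0.246]), ([220.0, 177.0], 0.54, [0.625, 0.214]), ([347.0, 236.0], 0.28, [0.598, -0.228])]
roll_2_c [([315.0, 194.0], 0.78, [0.707, -0.086]), ([216.0, 180.0], 0.34, [0.609, 0.219])]
roll_3_c []
core_1_c [([194.0, 169.0], 0.39, [0.606, 0.302])]
feeder [([234.0, 195.0], 0.61, [0.592, 0.145])]
weight [([350.0, 237.0], 0.49, [0.612, -0.235])]
masking [([298.0, 169.0], 0.9, [0.799, 0.013]), ([132.0, 174.0], 0.15, [0.508, 0.5])]
marker [([254.0, 243.0], 0.52, [0.463, -0.002])]
stamp [([131.0, 174.0], 0.83, [0.508, 0.501])]
```

View pics/top0.png

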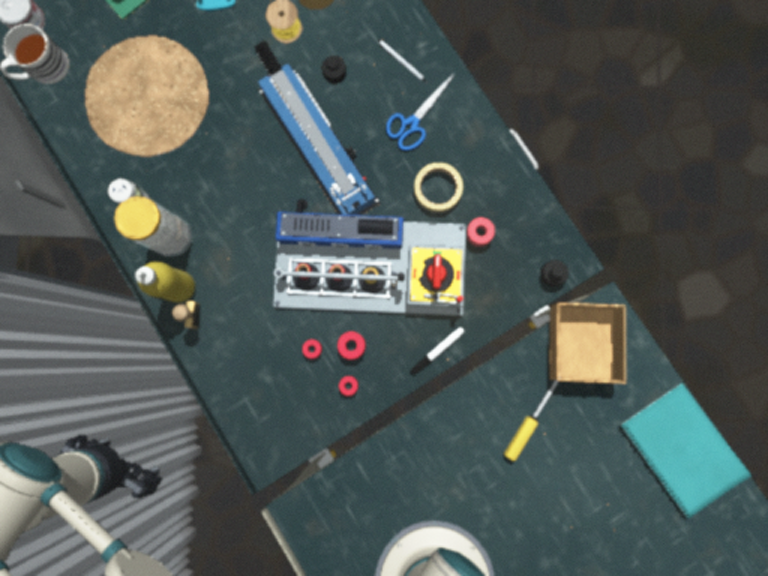

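View pics/side0.png

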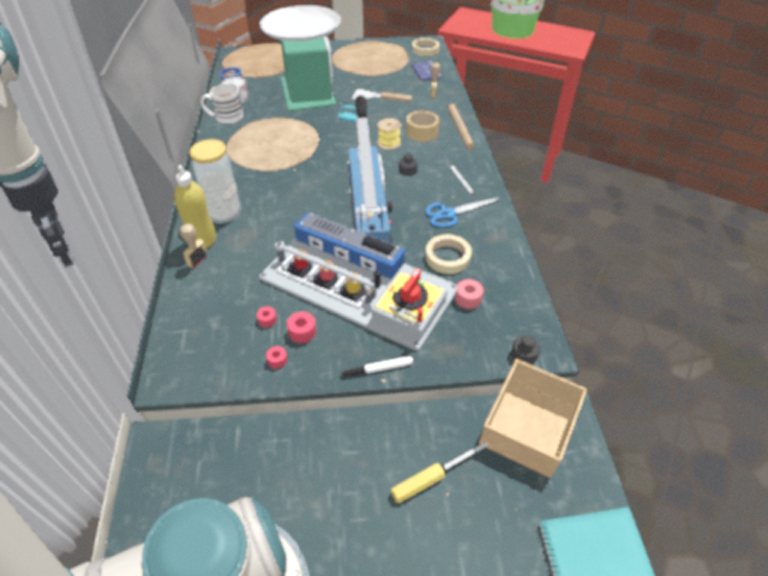

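The pictures show the feeder at centre, with three cores in the bays. The large crimson roll is at about (234,228) unscaled, with two smaller look-alikes beside it. The pink roll is at (320,154), right of the tape. The carton is at (392,229), and there is no yellow roll within reach. Next I'll fit the feeder pose more precisely.

Run:
```python
from h import *
a=get_image("top");b=get_image("side")
np.save("a.npy",a,allow_pickle=True);np.save("b.npy",b,allow_pickle=True)
ca=cv2.resize(a["frame"][135:215,178:318],None,fx=5.5,fy=5.5,interpolation=cv2.INTER_CUBIC)
cb=cv2.resize(b["frame"][135:235,170:310],None,fx=5.5,fy=5.5,interpolation=cv2.INTER_CUBIC)
cv2.imwrite("pics/ca.png",ca[:,:,::-1]);cv2.imwrite("pics/cb.png",cb[:,:,::-1])
# colour blobs
for n,im in(("top",a),("side",b)):
    h=cv2.cvtColor(im["frame"],cv2.COLOR_RGB2HSV)
    for c,lo,hi in(("yellow",(22,130,120),(34,255,255)),("blue",(105,120,60),(125,255,255)),("red",(168,120,90),(180,255,255)),("red0",(0,150,120),(6,255,255))):
        m=cv2.inRange(h,lo,hi);k,l,s,ce=cv2.connectedComponentsWithStats(m)
        print(n,c,[(s[i].tolist(),np.round(ce[i],1).tolist()) for i in range(1,k) if s[i][4]>12])
```

```text
top yellow [([182, 13, 18, 13, 115], [191.5, 20.6]), ([77, 131, 30, 29, 638], [91.1, 144.9]), ([275, 168, 14, 33, 205], [279.9, 184.0]), ([294, 168, 12, 28, 142], [301.2, 181.1]), ([98, 175, 20, 19, 181], [108.2, 182.3]), ([119, 181, 7, 5, 18], [122.0, 183.2]), ([337, 278, 21, 29, 262], [346.9, 292.0])]
top blue [([257, 75, 27, 26, 355], [269.9, 86.9]), ([189, 82, 7, 8, 13], [192.2, 85.8]), ([195, 88, 12, 19, 48], [200.6, 95.6]), ([226, 99, 12, 16, 50], [231.2, 107.7]), ([210, 114, 9, 9, 21], [213.7, 117.9]), ([233, 130, 11, 10, 42], [238.6, 133.4]), ([227, 139, 13, 5, 29], [232.7, 142.0]), ([183, 141, 86, 23, 413], [222.7, 157.7]), ([202, 142, 13, 1, 13], [208.0, 142.0])]
top red [([312, 145, 17, 18, 149], [320.2, 154.6]), ([225, 221, 19, 19, 256], [233.9, 230.0]), ([201, 226, 14, 14, 130], [207.5, 232.3]), ([226, 251, 13, 13, 130], [231.9, 257.0])]
top red0 [([285, 172, 13, 20, 148], [290.8, 182.4])]
side yellow [([231, 189, 9, 6, 46], [234.9, 191.3])]
side blue [([290, 144, 13, 3, 17], [296.1, 145.1]), ([197, 149, 73, 36, 443], [234.9, 167.1]), ([288, 148, 16, 4, 21], [294.5, 149.6])]
side red [([196, 174, 9, 6, 44], [200.0, 176.2]), ([214, 181, 8, 6, 38], [217.2, 183.5]), ([172, 205, 12, 13, 128], [177.4, 211.0]), ([192, 209, 18, 19, 289], [200.5, 217.9]), ([178, 231, 13, 14, 146], [184.0, 237.9])]
side red0 [([317, 35, 8, 5, 16], [320.0, 37.3]), ([267, 184, 13, 17, 120], [273.6, 194.1]), ([279, 205, 2, 9, 14], [279.5, 208.6])]
```

View pics/ca.png

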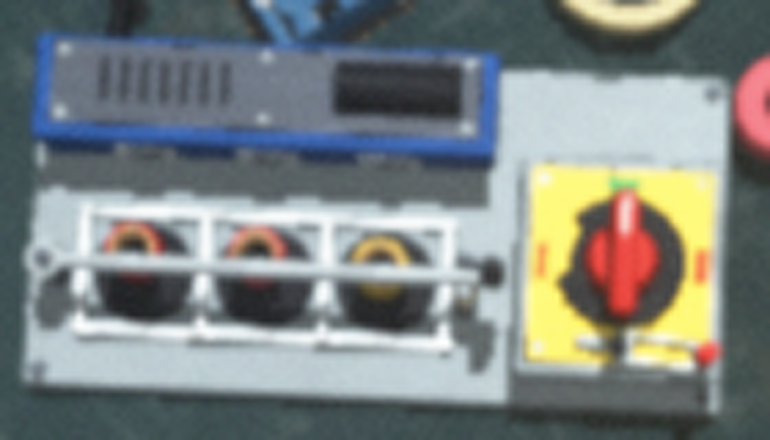

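View pics/cb.png

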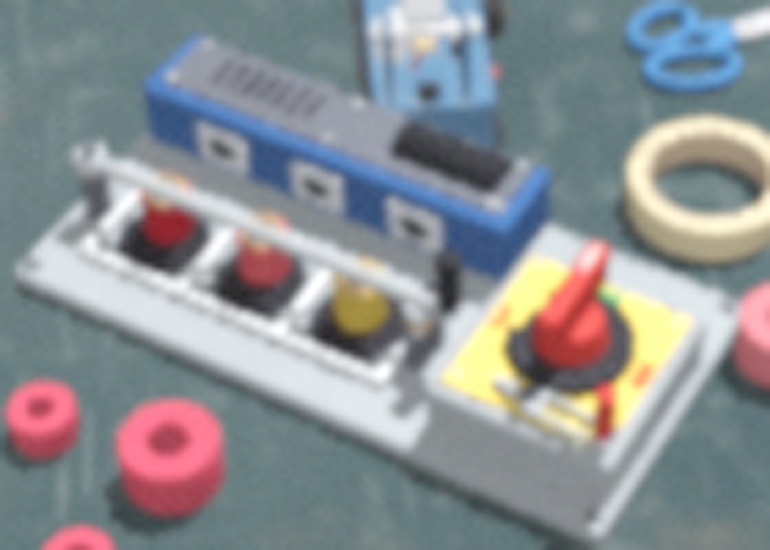

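The crops show the plate corners, the fences, the handle along x (on), the hasp parked and the keeper shut. I'll fit the pose from the corners.

Run:
```python
from h import *
from scipy.optimize import least_squares
a=np.load("a.npy",allow_pickle=True).item();b=np.load("b.npy",allow_pickle=True).item()
A=lambda u,v:np.array([178+u/5.5-.4,135+v/5.5-.4]);B=lambda u,v:np.array([170+u/5.5-.4,135+v/5.5-.4])
obs=[(a,A(23,388),(-.065,.195,.012)),(a,A(718,413),(-.065,-.195,.012)),(a,A(729,77),(.125,-.195,.012)),
(b,B(18,270),(-.065,.195,.012)),(b,B(597,540),(-.065,-.195,.012)),(b,B(738,300),(.125,-.195,.012))]
def W(p,q): c,s=np.cos(p[2]),np.sin(p[2]);return np.array([p[0]+c*q[0]-s*q[1],p[1]+s*q[0]+c*q[1],q[2]])
f=lambda p:np.concatenate([proj(W(p,q),im)-px for im,px,q in obs])
r=least_squares(f,[.593,.14,0]);p=r.x;print("pose",p,np.round(r.fun,1))
def inF(w): c,s=np.cos(p[2]),np.sin(p[2]);d=w[:2]-p[:2];return np.round([c*d[0]+s*d[1],-s*d[0]+c*d[1]],4)
def both(pa,pb):  # triangulate
    ra,rb=ray(pa,a),ray(pb,b);M=[];v=[]
    for r_,im in((ra,a),(rb,b)):
        P=np.eye(3)-np.outer(r_,r_)/(r_@r_);M.append(P);v.append(P@np.array(im["position"]))
    return np.linalg.lstsq(np.vstack(M),np.hstack(v),rcond=None)[0]
for n,im,px,z in[("fences4 L-b",a,A(82,205),.019),("L-f",a,A(75,335),.019),("R-b",a,A(455,220),.019),("R-f",a,A(447,350),.019),
 ("div12",a,A(203,270),.019),("div23",a,A(325,277),.019),
 ("keepstudtop",a,A(492,270),.099),("keepstudtop S",b,B(447,258),.099),("hingeT",a,A(42,258),.065),("haspstud top",a,A(708,352),.092),("haspS",b,B(605,390),.092),
 ("isoT top-front",a,A(622,312),.105),("isoT back",a,A(627,195),.105),("isoS front",b,B(548,325),.105),("isoS back",b,B(598,245),.105)]:
    w=at(px,im,z);print(n,np.round(w,4),inF(w))
for n,z in(("roll_1_c",.016),("roll_2_c",.016)):
    pass
print("roll1 hole T",at(A(0,0)*0+[233.9,229.5],a,.016))
for n,im in(("T",a),("S",b)):
    h=cv2.cvtColor(im["frame"],cv2.COLOR_RGB2HSV);m=cv2.inRange(h,(165,90,80),(180,255,255))
    k,l,s,ce=cv2.connectedComponentsWithStats(m)
    for i in range(1,k):
        if s[i][4]>60:
            c=cv2.minEnclosingCircle(np.argwhere(l==i)[:,::-1].astype(np.float32));x,y,w_,h_,_=s[i]
            q=(x+w_/2-.5,y+h_/2-.5);print(n,s[i],"bboxc",np.round(at(q,im,.016),4),"diam~",w_)
```

```text
pose [ 0.58990806  0.14466102 -0.01529439] [-0.8 -0.2 -0.   0.2 -0.3  0.2 -1.3  0.1  0.6 -0.7  1.9  0.5]
fences4 L-b [0.6305 0.3085 0.019 ] [0.038  0.1645]
L-f [0.5572 0.3093 0.019 ] [-0.0352  0.1641]
R-b [0.6267 0.0992 0.019 ] [ 0.0375 -0.0449]
R-f [0.5536 0.1018 0.019 ] [-0.0357 -0.0434]
div12 [0.5953 0.2393 0.019 ] [0.0039 0.0947]
div23 [0.5929 0.171  0.019 ] [0.0026 0.0264]
keepstudtop [0.5886 0.0774 0.099 ] [-0.0003 -0.0673]
keepstudtop S [0.5877 0.0779 0.099 ] [-0.0012 -0.0668]
hingeT [0.594  0.3206 0.065 ] [0.0014 0.176 ]
haspstud top [ 0.5487 -0.0367  0.092 ] [-0.0384 -0.182 ]
haspS [ 0.5508 -0.0337  0.092 ] [-0.0364 -0.179 ]
isoT top-front [0.5673 0.0092 0.105 ] [-0.0205 -0.1357]
isoT back [0.629  0.0077 0.105 ] [ 0.0412 -0.1364]
isoS front [0.5658 0.0067 0.105 ] [-0.022  -0.1383]
isoS back [0.6293 0.0092 0.105 ] [ 0.0415 -0.1348]
roll1 hole T [0.4567075  0.17537786 0.016     ]
T [311 145  19  19 255] bboxc [ 0.6955 -0.0835  0.016 ] diam~ 19
T [225 221  19  19 279] bboxc [0.4552 0.175  0.016 ] diam~ 19
T [201 226  14  14 144] bboxc [0.4458 0.2553 0.016 ] diam~ 14
T [225 250  14  14 145] bboxc [0.3756 0.1799 0.016 ] diam~ 14
S [304 194  17  12 110] bboxc [ 0.6797 -0.0868  0.016 ] diam~ 17
S [171 204  13  14 148] bboxc [0.4435 0.2549 0.016 ] diam~ 13
S [191 208  20  21 330] bboxc [0.4541 0.1759 0.016 ] diam~ 20
S [177 231  14  15 167] bboxc [0.3705 0.1779 0.016 ] diam~ 14
```

```bash
cat >> h.py <<'E'
FP=(.5899,.14466,-.0153)
def F(x,y): c,s=np.cos(FP[2]),np.sin(FP[2]);return [FP[0]+c*x-s*y,FP[1]+s*x+c*y]
def go(xyz,psi):
    s=get_state();M=rot(s["ee_rot"]);d=M.T@(np.array(xyz)-s["position"])*1000
    cur=np.degrees(np.arctan2(M[1,1],M[0,1]));t=-(psi-cur)
    print("delta",np.round(d,1),"turn",round(t,1),"or",round(t-360*np.sign(t),1),"psi",round(cur,1),"pos",np.round(s["position"],4),"q6",round(s["qpos"][5],2),"tilt",np.round(M[:2,2],4),"t",round(s["clock"],1))
E
python3 -c "
from h import *
go(F(.010,-.136)+[.17],-90.9)"
```

```text
delta [-530.8 -300.    78.3] turn 154.3 or -205.7 psi 63.4 pos [0.2572 0.5143 0.2483] q6 -0.12 tilt [0.     0.0001] t 2.0
```

Request:
apply_moves:
  deltas: [40, -400, -226, 59, 80, 40, -400, -226, 59, 80, 40, -400, -226, 59, 80, 40, -400, -226, 59, 80, 40, -400, -226, 59, 80, 40, -400, -226, 59, 80, 40, -400, -226, 59, 80, 40, -400, -226, 59, 80, 40, -400, -226, 59, 80, 40, -400, -226, 59, 80, 40, -400, -226, 59, 80, 40, -400, -226, 59, 80]
  squeeze: 60

```text
clock: 3.0
position: [0.5177, 0.1277, 0.1886]
ee_rot: [0.002, 0.804, 0.594, -0.0]
contact_force: [-0.1, 0.1, 0.2]
width: 0.0398
gripper_force: 0.0
```

```bash
python3 -c "
from h import *
go(F(.010,-.136)+[.14],-90.9)"
```

```text
delta [-90.2 111.5  49.2] turn 73.8 or -286.2 psi -17.1 pos [0.5177 0.1277 0.1886] q6 0.41 tilt [ 0.0025 -0.0034] t 3.0
```

Request:
apply_moves:
  deltas: [40, -90, 111.5, 40, 74, 40, -90, 111.5, 40, 74, 40, -90, 111.5, 40, 74, 40, -90, 111.5, 40, 74, 40, -90, 111.5, 40, 74, 40, -90, 111.5, 40, 74, 40, -90, 111.5, 40, 74, 40, -90, 111.5, 40, 74, 40, -90, 111.5, 40, 74, 40, -90, 111.5, 40, 74, 40, -90, 111.5, 40, 74, 40, -90, 111.5, 40, 74]

```text
clock: 4.0
position: [0.595, 0.0156, 0.1493]
ee_rot: [-0.0, 1.0, -0.005, -0.0]
contact_force: [-0.2, -0.7, 0.2]
width: 0.0401
gripper_force: 0.0
```

```bash
python3 -c "
from h import *
go(F(.010,-.136)+[.099],-90.9)
im=get_image('side');print(place_of('isolator_grip',im)[:2]);save(im,'s1.png',(220,100,320,240),4)"
```

```text
delta [ 2.9  7.  50.3] turn 0.3 or -359.7 psi -90.6 pos [0.595  0.0156 0.1493] q6 1.49 tilt [-0.      0.0002] t 4.0
[{'point': [274.4, 190.1], 'score': 0.86}, {'point': [267.7, 203.3], 'score': 0.44}]
```

View pics/s1.png

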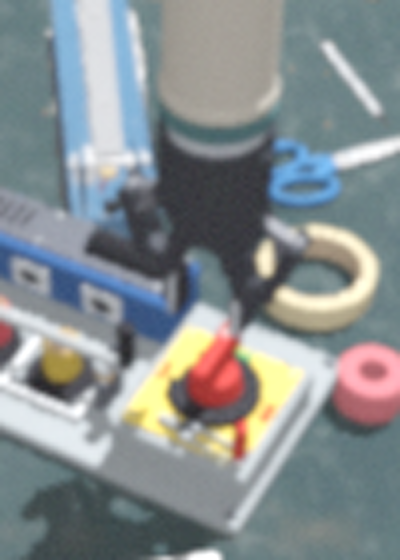

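The open gripper is straddling the handle axis from above, around (272,185). Next I descend and pinch.

Request:
apply_moves:
  deltas: [40, 3, 1, 5, 0, 40, 3, 1, 20, 0, 40, 3, 1, 35, 0, 40, 3, 1, 50, 0, 40, 3, 1, 50, 0, 40, 3, 1, 50, 0, 0, 3, 1, 50, 0, 0, 3, 1, 50, 0, 0, 3, 1, 50, 0, 0, 3, 1, 50, 0, 0, 3, 1, 50, 0, 0, 3, 1, 50, 0]

```text
clock: 5.1
position: [0.5989, 0.0104, 0.1006]
ee_rot: [0.003, 1.0, -0.004, 0.001]
contact_force: [-0.1, -10.4, 0.9]
width: 0.0127
gripper_force: 60.1
```

```bash
python3 -c "
from h import *
go(F(.010,-.136)+[.099],-90.9);print(get_state()['contact_force'])"
```

```text
delta [-1.1  1.8  1.7] turn 0.4 or -359.6 psi -90.5 pos [0.5989 0.0104 0.1006] q6 1.49 tilt [ 0.0022 -0.0067] t 5.1
[ -0.10903331 -10.4253742    0.92625478]
```

Request:
apply_moves:
  deltas: [0, 0, 4, 0, 0, 0, 0, 4, 0, -7, 0, 0, 4, 0, -14, 0, 0, 4, 0, -21, 0, 0, 4, 0, -28, 0, 0, 4, 0, -35, 0, 0, 4, 0, -42, 0, 0, 4, 0, -49, 0, 0, 4, 0, -56, 0, 0, 4, 0, -63, 0, 0, 4, 0, -70, 0, 0, 4, 0, -77]

```text
clock: 6.1
position: [0.5996, 0.0089, 0.1006]
ee_rot: [0.002, 0.784, 0.621, 0.001]
contact_force: [0.8, -4.2, 0.2]
width: 0.0127
gripper_force: 60.1
```

```bash
python3 -c "
from h import *
go(F(.010,-.136)+[.099],-0.9);print(get_state()['contact_force'])"
```

```text
delta [-0.8 -1.7  1.6] turn -12.3 or 347.7 psi -13.2 pos [0.5996 0.0089 0.1006] q6 0.13 tilt [ 0.0039 -0.0018] t 6.1
[ 0.8201504  -4.19655009  0.21250881]
```

Request:
apply_moves:
  deltas: [0, 0, 0, 0, -7, 0, 0, 0, 0, -14, 0, 0, 0, 0, -16, 0, 0, 0, 0, -16, 0, 0, 0, 0, -16, 0, 0, 0, 0, -16]

```text
clock: 6.6
position: [0.5999, 0.0089, 0.1007]
ee_rot: [0.002, 0.693, 0.72, 0.001]
contact_force: [2.1, -5.2, 1.3]
width: 0.0128
gripper_force: 69.9
```

```bash
python3 -c "
from h import *
go(F(.010,-.136)+[.099],-0.9);print(get_state()['contact_force'],get_state()['moment'])"
```

```text
delta [-0.3 -2.1  1.7] turn 3.1 or -356.9 psi 2.2 pos [0.5999 0.0089 0.1007] q6 -0.14 tilt [ 0.0046 -0.0013] t 6.6
[ 2.07675147 -5.15422139  1.32556628] [-0.79630235 -0.264946   -1.46288828]
```

The handle is against its off stop (ψ passed 90°, with moment against the stop). Next I release, rise and go above the hasp stud with the closing line diagonal.

Request:
apply_moves:
  deltas: [34, 0, 0, 0, 0, 34, 0, 0, 0, 0, 34, 0, 0, 0, 0, 34, 0, 0, -20, 0, 34, 0, 0, -40, 0, 34, 0, 0, -40, 7, 34, 0, 0, -40, 14, 34, 0, 0, -40, 21, 34, 0, 0, -40, 28, 34, 0, 0, -40, 35, 34, 0, 0, -40, 42, 34, 0, 0, -40, 48]

```text
clock: 7.6
position: [0.5975, 0.0107, 0.1392]
ee_rot: [-0.0, 0.927, 0.376, -0.0]
contact_force: [0.3, 0.2, -0.1]
width: 0.0341
gripper_force: 0.0
```

```bash
python3 -c "
from h import *
a=get_image('top');b=get_image('side')
for im in(a,b):
  for n in('hasp_stud','hasp_hinge'):
    print(n,[(o['score'],np.round(at(o['point'],im,.077),4)) for o in place_of(n,im)[:2]])
print(F(-.0375,-.1805),F(-.0375,-.1345))
go(F(-.0375,-.1805)+[.082],-45.9)"
```

```text
hasp_stud [(0.67, array([ 0.5495, -0.0336,  0.077 ]))]
hasp_hinge [(0.76, array([0.5506, 0.0078, 0.077 ]))]
hasp_stud [(0.61, array([ 0.5433, -0.0332,  0.077 ])), (0.56, array([0.5628, 0.1872, 0.077 ]))]
hasp_hinge [(0.97, array([0.5521, 0.0059, 0.077 ])), (0.2, array([0.5356, 0.2285, 0.077 ]))]
[np.float64(0.5496428468463923), np.float64(-0.03524514617421859)] [np.float64(0.5503466193879567), np.float64(0.010749469860810296)]
delta [-66.4  -1.3  57.3] turn 0.4 or -359.6 psi -45.5 pos [0.5979 0.0103 0.1393] q6 0.69 tilt [-0.0003  0.0002] t 7.9
```

Request:
apply_moves:
  deltas: [34, -33, -1, 0, 0, 34, -66, -1, 0, 0, 34, -66, -1, 0, 0, 34, -66, -1, 20, 0, 34, -66, -1, 40, 0, 34, -66, -1, 57, 0, 34, -66, -1, 57, 0, 0, -66, -1, 57, 0, 0, -66, -1, 57, 0, 0, -66, -1, 57, 0, 0, -66, -1, 57, 0]
  squeeze: 25

```text
clock: 8.82
position: [0.5509, -0.0351, 0.0831]
ee_rot: [0.0, 0.926, 0.378, 0.001]
contact_force: [1.2, 0.6, -1.9]
width: 0.0111
gripper_force: 24.8
```

```bash
python3 -c "
from h import *
go(F(-.0375,-.1805)+[.082],-45.9);print(get_state()['contact_force'])
s=get_state();M=rot(s['ee_rot']);h=F(-.0375,-.1345)
for th in (.2,.4,.6,.8,1.,1.2,1.4,1.57):
  print(np.round(M.T@np.r_[F(-.0375-.046*np.sin(th),-.1345-.046*np.cos(th))-np.array(F(-.0375,-.1805)),0]*1000,1))"
```

```text
delta [-1.  -0.8  1.1] turn 0.3 or -359.7 psi -45.6 pos [ 0.5509 -0.0351  0.0831] q6 0.6 tilt [0.0017 0.0002] t 8.8
[ 1.2286101   0.58203872 -1.88534385]
[-5.8 -7.1 -0. ]
[-10.  -15.3  -0. ]
[-12.6 -24.1  -0. ]
[-13.3 -33.3  -0.1]
[-12.2 -42.4  -0.1]
[ -9.3 -51.1  -0.1]
[ -4.7 -59.1  -0.1]
[  0.3 -65.   -0.1]
```

Pinched the stud, and it measures where expected. Swinging it along its arc.

Request:
apply_moves:
  deltas: [0, -6, -7, 0, 0, 0, -10, -15, 0, 0, 0, -12.5, -24, 0, 0, 0, -13, -33, 0, 0, 0, -12, -42, 0, 0, 0, -9, -51, 0, 0, 0, -5, -59, 0, 0, 0, 0, -65, 0, 0, 0, 1, -66, 0, 0, 0, 1, -66, 0, 0, 0, 1, -66, 0, 0]

```text
clock: 9.73
position: [0.5041, 0.009, 0.083]
ee_rot: [0.004, 0.925, 0.38, -0.002]
contact_force: [-2.6, -15.4, 4.5]
width: 0.0109
gripper_force: 25.6
```

```bash
python3 -c "
from h import *
go(F(-.0375-.046,-.1345)+[.082],-45.9);print(get_state()['contact_force'])"
```

```text
delta [ 1.9 -1.6  1. ] turn 0.6 or -359.4 psi -45.3 pos [0.5041 0.009  0.083 ] q6 0.68 tilt [-0.0007 -0.0082] t 9.7
[ -2.62454619 -15.40427703   4.52350725]
```

The hasp is hard against its stop. I release it and go to the keeper stud.

Request:
apply_moves:
  deltas: [34, 0, 2, 0, 0, 34, 0, 2, 0, 0, 34, 0, 2, -25, -7, 34, 0, 2, -50, -14, 34, 0, 2, -50, -21, 34, 0, 2, -50, -28, 34, 0, 2, -50, -35, 34, 0, 2, -50, -42, 34, 0, 2, -50, -44.5, 34, 0, 2, -50, -44.5]

```text
clock: 10.57
position: [0.5053, 0.0123, 0.1321]
ee_rot: [-0.001, 0.713, 0.701, 0.0]
contact_force: [0.1, 0.3, -0.5]
width: 0.0339
gripper_force: 0.0
```

```bash
python3 -c "
from h import *
a=get_image('top');b=get_image('side')
for im in(a,b):
  for n,z in (('hasp_stud',.077),('keeper_stud',.082),('keeper_hinge',.082),('isolator_grip',.091)):
    print(n,[(o['score'],np.round(at(o['point'],im,z),4)) for o in place_of(n,im)[:2]])
go(F(-.0005,-.067)+[.086],-0.9)"
```

```text
hasp_stud [(0.29, array([0.603 , 0.2747, 0.077 ]))]
keeper_stud [(0.53, array([0.5883, 0.0817, 0.082 ])), (0.53, array([0.4626, 0.162 , 0.082 ]))]
keeper_hinge [(0.83, array([0.596 , 0.3171, 0.082 ])), (0.57, array([0.5913, 0.1966, 0.082 ]))]
isolator_grip [(0.51, array([0.5926, 0.0095, 0.091 ]))]
hasp_stud [(0.43, array([0.5083, 0.016 , 0.077 ]))]
keeper_stud [(0.63, array([0.5886, 0.0768, 0.082 ]))]
keeper_hinge [(0.82, array([0.5767, 0.3143, 0.082 ]))]
isolator_grip [(0.67, array([0.601 , 0.0089, 0.091 ])), (0.47, array([ 0.5413, -0.236 ,  0.091 ]))]
delta [68.1 81.  46.3] turn -0.2 or 359.8 psi -1.1 pos [0.5061 0.0111 0.1323] q6 -0.1 tilt [-0.      0.0002] t 11.1
```

Request:
apply_moves:
  deltas: [34, 25, 30, -5, 0, 34, 50, 60, -5, 0, 34, 67, 80, -5, 0, 34, 67, 80, 0, 0, 34, 67, 80, 20, 0, 34, 67, 80, 40, 0, 34, 67, 80, 46, 0, 34, 67, 80, 46, 0, 0, 67, 80, 46, 0, 0, 67, 80, 46, 0, 0, 67, 80, 46, 0, 0, 67, 80, 46, 0]
  squeeze: 40

```text
clock: 12.07
position: [0.5885, 0.0763, 0.0873]
ee_rot: [0.001, 0.714, 0.7, 0.001]
contact_force: [1.6, -1.3, -0.5]
width: 0.0128
gripper_force: 39.2
```

```bash
cat > arc.py <<'E'
from h import *
import sys
# arc rows from th0 to th1 about keeper hinge, in current tool axes
def arc(th0,th1,n,rad=.2435):
  s=get_state();M=rot(s['ee_rot']);M[:,2]=[0,0,-1]
  pt=lambda t:np.r_[F(-.0005-rad*np.sin(t),.1765-rad*np.cos(t)),0]
  for i in range(1,n+1):
    t=th0+(th1-th0)*i/n;d=M.T@(pt(t)-pt(th0))*1000;print(round(t,2),np.round(d[:2]).tolist())
  w=s['position']-np.r_[F(-.0005,.1765),0];print('meas angle',np.arctan2(-w[0]+0,-w[1])-.0153*1,'rad',np.hypot(w[0],w[1]),'F',s['contact_force'],s['width'])
E
python3 -c "
from arc import *
go(F(-.0005,-.067)+[.086],-0.9);arc(0,.75,11)"
```

```text
delta [ 1.4 -0.1  1.3] turn -0.2 or 359.8 psi -1.1 pos [0.5885 0.0763 0.0873] q6 0.03 tilt [ 0.0029 -0.0001] t 12.1
0.07 [1.0, -17.0]
0.14 [2.0, -33.0]
0.2 [5.0, -49.0]
0.27 [9.0, -66.0]
0.34 [14.0, -81.0]
0.41 [20.0, -97.0]
0.48 [27.0, -112.0]
0.55 [35.0, -126.0]
0.61 [44.0, -140.0]
0.68 [54.0, -154.0]
0.75 [65.0, -166.0]
meas angle -0.00039626045095053977 rad 0.24491171399394635 F [ 1.589317   -1.31650338 -0.54668363] 0.01281151710250824
```

Request:
apply_moves:
  deltas: [0, 1, -9, 0, 2, 0, 1, -17, 0, 4, 0, 2, -33, 0, 8, 0, 5, -49, 0, 12, 0, 9, -66, 0, 16, 0, 14, -81, 0, 19, 0, 20, -97, 0, 23, 0, 27, -112, 0, 27, 0, 35, -126, 0, 31, 0, 44, -140, 0, 35, 0, 54, -154, 0, 39, 0, 65, -166, 0, 43]

```text
clock: 13.07
position: [0.4226, 0.1455, 0.0872]
ee_rot: [-0.0, 0.922, 0.388, 0.001]
contact_force: [1.0, 1.6, -1.3]
width: 0.0125
gripper_force: 39.5
```

```bash
python3 -c "
from arc import *
go(F(-.0005-.2435*np.sin(.75),.1765-.2435*np.cos(.75))+[.086],-43.9);arc(.75,1.5,9)"
```

```text
delta [0.7 0.5 1.2] turn -0.4 or 359.6 psi -44.3 pos [0.4226 0.1455 0.0872] q6 0.95 tilt [0.0024 0.0013] t 13.1
0.83 [1.0, -20.0]
0.92 [3.0, -40.0]
1.0 [7.0, -60.0]
1.08 [13.0, -80.0]
1.17 [20.0, -99.0]
1.25 [29.0, -117.0]
1.33 [39.0, -134.0]
1.42 [51.0, -151.0]
1.5 [64.0, -166.0]
meas angle 0.7522602958975938 rad 0.24415198064524318 F [ 0.97622032  1.62542423 -1.29496787] 0.012468816734593761
```

Request:
apply_moves:
  deltas: [0, 1, -20, 0, 0, 0, 3, -40, 0, 0, 0, 7, -60, 0, 0, 0, 13, -80, 0, 0, 0, 20, -99, 0, 0, 0, 29, -117, 0, 0, 0, 39, -134, 0, 0, 0, 51, -151, 0, 0, 0, 61, -163, 0, 0, 0, 61, -163, 0, 0, 34, 61, -163, 0, 0, 34, 61, -163, 0, 0]

```text
clock: 14.07
position: [0.3482, 0.3016, 0.0867]
ee_rot: [0.0, 0.921, 0.39, 0.001]
contact_force: [0.5, 0.5, 1.0]
width: 0.0335
gripper_force: 0.0
```

```bash
python3 -c "
from arc import *
arc(1.4,1.5,1)
go([.4,.25,.17],-0.9)"
```

```text
1.5 [16.0, -19.0]
meas angle 1.4754780637967382 rad 0.2446842029629662 F [0.50316305 0.49780849 0.95016987] 0.033478800601856755
delta [ -1.   73.2 -83.2] turn -43.1 or 316.9 psi -44.0 pos [0.3482 0.3016 0.0867] q6 1.33 tilt [0.0012 0.0002] t 14.1
```

Request:
apply_moves:
  deltas: [50, 0, 0, -40, 0, 50, 0, 0, -80, 0, 50, -20, 30, -120, -7, 50, -40, 60, -140, -14, 50, -60, 90, -160, -21, 50, -80, 120, -160, -28, 50, -100, 150, -160, -35, 50, -120, 180, -160, -43, 50, -140, 210, -160, -43, 50, -160, 230, -160, -43, 50, -160, 230, -160, -43]

```text
clock: 14.98
position: [0.4024, 0.0209, 0.2467]
ee_rot: [0.002, 0.716, 0.698, -0.001]
contact_force: [-0.6, -0.6, -0.5]
width: 0.0498
gripper_force: 0.0
```

Run:
```python
from h import *
a=get_image("top");b=get_image("side")
np.save("a.npy",a,allow_pickle=True);np.save("b.npy",b,allow_pickle=True)
ca=cv2.resize(a["frame"][130:270,175:335],None,fx=5,fy=5,interpolation=cv2.INTER_CUBIC)
cb=cv2.resize(b["frame"][140:260,160:320],None,fx=5,fy=5,interpolation=cv2.INTER_CUBIC)
cv2.imwrite("pics/c2.png",cv2.resize(np.vstack([ca[:380],cb[:420]])[:,:,::-1],(600,600)))
for im in(a,b):
  for n,z in (('core_1_c',.028),('roll_1_c',.016),('roll_2_c',.016),('roll_3_c',.016),('keeper_stud',.082)):
    print(n,[(round(o['score'],2),np.round(o['point'],1).tolist(),np.round(at(o['point'],im,z)[:2],4).tolist()) for o in place_of(n,im)[:5]])
go([.4,.1,.25],-.9)
```

```text
core_1_c [(0.53, [202.0, 179.9], [0.6049, 0.2768]), (0.38, [129.2, 212.1], [0.5016, 0.4929])]
roll_1_c [(0.65, [236.3, 225.2], [0.4699, 0.1685]), (0.63, [230.9, 257.9], [0.3714, 0.1816]), (0.55, [209.3, 232.4], [0.4462, 0.2498]), (0.39, [184.6, 180.6], [0.6032, 0.3323])]
roll_2_c [(0.69, [224.2, 183.7], [0.5963, 0.2098]), (0.26, [186.5, 268.0], [0.3384, 0.3141]), (0.24, [226.1, 181.9], [0.602, 0.2042])]
roll_3_c [(0.19, [246.8, 182.4], [0.6019, 0.1403])]
keeper_stud [(0.67, [184.5, 265.9], [0.3485, 0.308]), (0.56, [321.0, 156.3], [0.6754, -0.0789])]
core_1_c [(0.47, [297.2, 170.6], [0.7627, 0.0014]), (0.45, [196.3, 172.3], [0.598, 0.2887])]
roll_1_c [(0.75, [185.0, 238.6], [0.3709, 0.1729]), (0.7, [176.6, 210.0], [0.4445, 0.2572]), (0.58, [133.0, 174.5], [0.4973, 0.4789]), (0.5, [296.4, 170.8], [0.7721, 0.0075])]
roll_2_c [(0.76, [311.8, 196.7], [0.6901, -0.0818])]
roll_3_c [(0.43, [253.9, 245.4], [0.4451, -0.0098]), (0.26, [257.1, 215.3], [0.5437, 0.0331])]
keeper_stud [(0.77, [137.4, 210.8], [0.3493, 0.312])]
delta [72.3 -3.  -3.7] turn -0.1 or 359.9 psi -1.0 pos [0.4018 0.0277 0.2463] q6 -0.09 tilt [-0.      0.0002] t 15.6
```

View pics/c2.png

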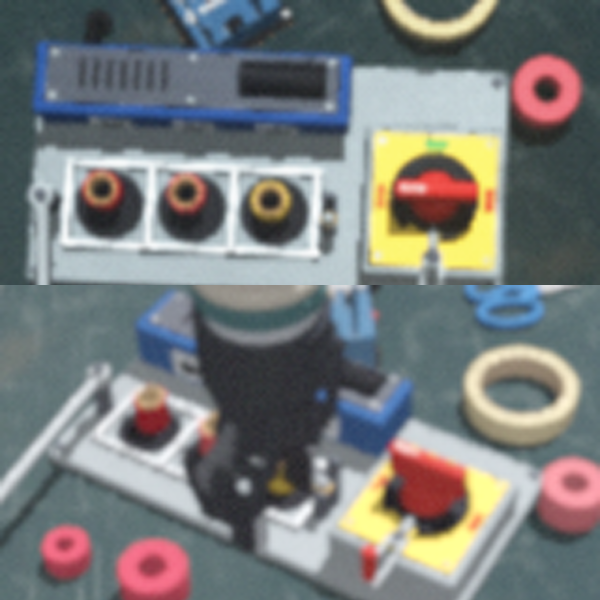

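The handle is off and the hasp is out. The keeper is swung aside at lower left, and the core rings at top-image px (202,181), (225,181) and (247,184) stand in the back part of their bays. Next are precise positions.

Run:
```python
from h import *
a=np.load("a.npy",allow_pickle=True).item();b=np.load("b.npy",allow_pickle=True).item()
T=lambda u,v:(175+u/3.75-.4,130+v/3.75-.4);S=lambda u,v:(160+u/3.75-.4,140+(v-285)/3.75-.4)
for n,im,p,z in(("c1",a,T(101,190),.044),("c2",a,T(186,193),.044),("c3",a,T(269,201),.044),("c1 S",b,S(151,400),.044),("r2",a,T(547,90),.032),("r2 S",b,S(575,475),.032),("r1 S",b,S(153,567),.032)):
    w=at(p,im,z);c,s=np.cos(FP[2]),np.sin(FP[2]);d=w[:2]-FP[:2];print(n,np.round(w,4),np.round([c*d[0]+s*d[1],-s*d[0]+c*d[1]],4))
print([F(0,y) for y in(.1285,.0605,-.0075)])
# carton corners by colour
for n,im in(("T",a),("S",b)):
  h=cv2.cvtColor(im["frame"],cv2.COLOR_RGB2HSV);m=cv2.inRange(h,(8,60,90),(20,200,255));m[:,:330 if n=="T" else 310]=0
  k,l,s,ce=cv2.connectedComponentsWithStats(m);i=1+np.argmax(s[1:,4]);r=cv2.minAreaRect(np.argwhere(l==i)[:,::-1].astype(np.float32));print(n,s[i],r,[np.round(at(q,im,.065 ),3)[:2] for q in cv2.boxPoints(r)])
```

```text
c1 [0.6016 0.2757 0.044 ] [0.0097 0.1312]
c2 [0.6008 0.2072 0.044 ] [0.0099 0.0627]
c3 [0.5958 0.1402 0.044 ] [ 0.006  -0.0044]
c1 S [0.5988 0.273  0.044 ] [0.007  0.1285]
r2 [ 0.6935 -0.0831  0.032 ] [ 0.1071 -0.2261]
r2 S [ 0.7026 -0.0785  0.032 ] [ 0.1161 -0.2214]
r1 S [0.4542 0.1743 0.032 ] [-0.1361  0.0275]
[[np.float64(0.591865973295457), np.float64(0.27314496001089605)], [np.float64(0.5908256138861879), np.float64(0.20515291891563586)], [np.float64(0.5897852544769189), np.float64(0.13716087782037573)]]
T [ 367  201   51   55 2322] ((392.3833312988281, 228.03399658203125), (50.347389221191406, 53.460472106933594), 2.2025983333587646) [array([ 0.396, -0.213]), array([ 0.55, -0.22]), array([ 0.548, -0.364]), array([ 0.395, -0.355])]
S [ 319  239   73   79 3429] ((355.17242431640625, 277.9310302734375), (55.93653869628906, 64.8653793334961), 23.198589324951172) [array([ 0.359, -0.227]), array([ 0.552, -0.222]), array([ 0.549, -0.364]), array([ 0.363, -0.354])]
```

```bash
python3 -c "
from h import *
go([.600,.2745,.1],-.9)"
```

```text
delta [250.2 194.  146.3] turn -0.1 or 359.9 psi -1.0 pos [0.4018 0.0277 0.2463] q6 -0.09 tilt [-0.      0.0002] t 15.6
```

Request:
apply_moves:
  deltas: [50, 30, 24, 20, 0, 50, 60, 48, 40, 0, 50, 90, 72, 60, 0, 50, 120, 96, 80, 0, 50, 150, 120, 80, 0, 50, 180, 144, 80, 0, 50, 210, 168, 80, 0, 50, 230, 184, 90, 0, 50, 250, 194, 100, 0, 50, 250, 194, 120, 0, 50, 250, 194, 146, 0, 50, 250, 194, 146, 0]
  squeeze: 25

```text
clock: 16.58
position: [0.5971, 0.2731, 0.0948]
ee_rot: [-0.002, 0.713, 0.701, -0.005]
contact_force: [-1.2, -0.9, -1.2]
width: 0.0501
gripper_force: 0.0
```

```bash
python3 -c "
from h import *
go([.600,.2745,.041],-.9)"
```

```text
delta [ 1.6  3.4 53.8] turn -0.1 or 359.9 psi -1.0 pos [0.5971 0.2731 0.0948] q6 0.34 tilt [-0.0098 -0.0033] t 16.6
```

Request:
apply_moves:
  deltas: [50, 0, 1, 15, 0, 50, 0, 1, 30, 0, 50, 0, 1, 45, 0, 50, 0, 1, 57, 0, 50, 0, 1, 57, 0, 0, 0, 1, 57, 0, 0, 0, 1, 57, 0, 0, 0, 1, 57, 0, 0, 0, 1, 57, 0, 0, 0, 1, 57, 0, 0, 0, 1, 37, 0, 0, 0, 1, 7, 0]

```text
clock: 17.58
position: [0.5992, 0.2724, 0.0909]
ee_rot: [-0.002, 0.714, 0.7, -0.003]
contact_force: [1.1, -0.6, 0.3]
width: 0.0288
gripper_force: 25.1
```

```bash
python3 -c "
from h import *
print(get_state()['width'],get_state()['gripper_force'])
go([.440,-.29,.16],-.9)"
```

```text
0.02884177893144762 25.072638988494873
delta [-565.5 -149.1  -66.7] turn -0.2 or 359.8 psi -1.1 pos [0.5992 0.2724 0.0909] q6 0.34 tilt [-0.0068 -0.0022] t 17.6
```

Request:
apply_moves:
  deltas: [0, 0, 0, -35, 0, 0, -20, -5, -68, 0, 0, -60, -15, -68, 0, 0, -100, -25, -68, 0, 0, -138, -35, -68, 0, 0, -176, -46, -68, 0, 0, -214, -56, -68, 0, 0, -252, -66, -68, 0, 0, -290, -76, -68, 0, 0, -328, -86, -68, 0, 0, -366, -96, -68, 0, 0, -404, -106, -68, 0]

```text
clock: 18.58
position: [0.4872, -0.1304, 0.1619]
ee_rot: [0.001, 0.714, 0.701, 0.0]
contact_force: [1.3, -0.4, -0.7]
width: 0.0292
gripper_force: 25.1
```

```bash
python3 -c "
from h import *
print(get_state()['width'],get_state()['gripper_force'])
go([.440,-.29,.1],-.9)"
```

```text
0.029186371432009355 25.073007345199585
delta [-160.4  -44.3   61.9] turn -0.2 or 359.8 psi -1.1 pos [ 0.4872 -0.1304  0.1619] q6 -0.38 tilt [ 0.0011 -0.0004] t 18.6
```

Request:
apply_moves:
  deltas: [0, -40, -12, 0, 0, 0, -80, -24, 0, 0, 0, -120, -34, 0, 0, 0, -153, -43, 0, 0, 0, -153, -43, 10, 0, 0, -153, -43, 50, 0, 0, -153, -43, 85, 0, 0, -153, -43, 112, 0, 0, -153, -43, 112, 0, 50, -153, -43, 112, 0, 50, -153, -43, 112, 0, 50, -153, -43, 112, 0]

```text
clock: 19.58
position: [0.4437, -0.2818, 0.0514]
ee_rot: [0.002, 0.714, 0.701, 0.0]
contact_force: [-0.1, -0.7, 0.4]
width: 0.0497
gripper_force: 0.0
```

```bash
python3 -c "
from h import *
print(get_state()['width'],get_state()['gripper_force'])
go([.599,.2065,.12],-.9)"
```

```text
0.04969932258661013 0.0
delta [490.9 146.6 -69.4] turn -0.1 or 359.9 psi -1.0 pos [ 0.4437 -0.2818  0.0514] q6 -0.68 tilt [ 0.0035 -0.0028] t 19.6
```

Next, core 2: rise and travel back.

Request:
apply_moves:
  deltas: [50, 0, 0, -35, 0, 50, 0, 0, -75, 0, 50, 30, 8, -108, 0, 50, 65, 18, -110, 0, 50, 103, 29, -110, 0, 50, 141, 40, -110, 0, 50, 179, 51, -110, 0, 50, 217, 62, -110, 0, 50, 255, 73, -110, 0, 50, 293, 84, -110, 0, 50, 331, 95, -110, 0, 50, 369, 106, -110, 0]

```text
clock: 20.58
position: [0.5561, 0.0883, 0.1619]
ee_rot: [0.002, 0.714, 0.701, 0.002]
contact_force: [0.5, -0.2, 0.8]
width: 0.0501
gripper_force: 0.0
```

```bash
python3 -c "
from h import *
go([.599,.2065,.041],-.9)"
```

```text
delta [118.9  40.2 121.1] turn -0.1 or 359.9 psi -1.0 pos [0.5561 0.0883 0.1619] q6 0.05 tilt [0.0047 0.0001] t 20.6
```

Request:
apply_moves:
  deltas: [50, 40, 15, 0, 0, 50, 80, 28, 0, 0, 50, 117, 39, 5, 0, 50, 117, 39, 40, 0, 50, 117, 39, 75, 0, 50, 117, 39, 100, 0, 50, 117, 39, 120, 0, 50, 117, 39, 120, 0, 0, 117, 39, 120, 0, 0, 117, 39, 120, 0, 0, 117, 39, 120, 0, 0, 117, 39, 120, 0]

```text
clock: 21.58
position: [0.5978, 0.2025, 0.0417]
ee_rot: [0.001, 0.714, 0.7, 0.002]
contact_force: [0.0, -0.2, 3.6]
width: 0.029
gripper_force: 26.0
```

```bash
python3 -c "
from h import *
go([.475,-.29,.16],-.9)"
```

```text
delta [-494.6 -112.9 -119.4] turn -0.2 or 359.8 psi -1.1 pos [0.5978 0.2025 0.0417] q6 0.24 tilt [0.0044 0.001 ] t 21.6
```

Request:
apply_moves:
  deltas: [0, 0, 0, -35, 0, 0, 0, 0, -75, 0, 0, -20, -5, -110, 0, 0, -55, -13, -119, 0, 0, -95, -22, -119, 0, 0, -135, -31, -119, 0, 0, -175, -40, -119, 0, 0, -215, -49, -119, 0, 0, -255, -58, -119, 0, 0, -295, -67, -119, 0, 0, -335, -76, -119, 0, 0, -375, -85, -119, 0]

```text
clock: 22.58
position: [0.5037, -0.1731, 0.1598]
ee_rot: [0.001, 0.714, 0.7, 0.001]
contact_force: [1.0, 0.2, -0.1]
width: 0.029
gripper_force: 25.8
```

```bash
python3 -c "
from h import *
go([.482,-.29,.05],-.9)"
```

```text
delta [-117.2  -19.8  109.8] turn -0.2 or 359.8 psi -1.1 pos [ 0.5037 -0.1731  0.1598] q6 -0.44 tilt [ 0.0026 -0.0011] t 22.6
```

Request:
apply_moves:
  deltas: [0, -40, -2, 0, 0, 0, -80, -3, 0, 0, 0, -115, -3, 0, 0, 0, -115, -3, 10, 0, 0, -115, -3, 50, 0, 0, -115, -3, 85, 0, 0, -115, -3, 110, 0, 0, -115, -3, 110, 0, 38, -115, -3, 110, 0, 38, -115, -3, 110, 0, 38, -115, -3, 80, 0, 38, -115, -3, 40, 0]

```text
clock: 23.58
position: [0.4981, -0.285, 0.1185]
ee_rot: [-0.002, 0.714, 0.701, -0.0]
contact_force: [1.0, -0.3, -0.4]
width: 0.038
gripper_force: 0.0
```

```bash
python3 -c "
from h import *
go([.595,.139,.16],-.9)"
```

```text
delta [425.8  88.9 -40.8] turn -0.2 or 359.8 psi -1.1 pos [ 0.4981 -0.285   0.1185] q6 -0.62 tilt [-0.003   0.0024] t 23.6
```

Request:
apply_moves:
  deltas: [50, 15, 0, -38, 0, 50, 50, 9, -44, 0, 50, 90, 18, -44, 0, 50, 130, 27, -44, 0, 50, 170, 36, -44, 0, 50, 210, 45, -44, 0, 50, 250, 54, -44, 0, 50, 290, 62, -44, 0, 50, 330, 70, -44, 0, 50, 370, 80, -44, 0, 50, 405, 87, -44, 0, 50, 425, 89, -44, 0]

```text
clock: 24.58
position: [0.5981, 0.1418, 0.1658]
ee_rot: [0.002, 0.713, 0.701, 0.003]
contact_force: [-0.7, -0.7, -0.5]
width: 0.0499
gripper_force: 0.0
```

```bash
python3 -c "
from h import *
go([.595,.139,.041],-.9)"
```

```text
delta [ -3.2  -3.9 124.8] turn -0.0 or 360.0 psi -0.9 pos [0.5981 0.1418 0.1658] q6 0.13 tilt [0.0072 0.0027] t 24.6
```

Request:
apply_moves:
  deltas: [50, -1, -2, 35, 0, 50, -1, -2, 70, 0, 50, -1, -2, 105, 0, 50, -1, -2, 124, 0, 50, -1, -2, 124, 0, 0, -1, -2, 124, 0, 0, -1, -2, 124, 0, 0, -1, -2, 124, 0, 0, -1, -2, 124, 0, 0, -1, -2, 90, 0, 0, -1, -2, 50, 0, 0, -1, -2, 10, 0]

```text
clock: 25.58
position: [0.5935, 0.1362, 0.1541]
ee_rot: [-0.0, 0.714, 0.7, -0.0]
contact_force: [0.4, -0.5, -0.8]
width: 0.029
gripper_force: 25.2
```

```bash
python3 -c "
from h import *
go([.472,-.31,.16],-.9)"
```

```text
delta [-448.4 -113.1   -5.8] turn -0.2 or 359.8 psi -1.1 pos [0.5935 0.1362 0.1541] q6 0.13 tilt [-0.0006  0.    ] t 25.6
```

Request:
apply_moves:
  deltas: [0, -10, 0, -10, 0, 0, -50, -13, -10, 0, 0, -90, -23, -10, 0, 0, -130, -33, -10, 0, 0, -170, -43, -10, 0, 0, -210, -53, -10, 0, 0, -250, -63, -10, 0, 0, -290, -73, -10, 0, 0, -330, -83, -10, 0, 0, -370, -93, -10, 0, 0, -410, -103, -10, 0, 0, -440, -113, -10, 0]

```text
clock: 26.58
position: [0.472, -0.3052, 0.1634]
ee_rot: [0.002, 0.714, 0.7, -0.0]
contact_force: [0.8, -0.4, 0.4]
width: 0.0292
gripper_force: 25.2
```

```bash
python3 -c "
from h import *
go([.472,-.322,.054],-.9)"
```

```text
delta [-1.650e+01  1.000e-01  1.095e+02] turn -0.3 or 359.7 psi -1.2 pos [ 0.472  -0.3052  0.1634] q6 -0.68 tilt [ 0.0021 -0.0028] t 26.6
```

Request:
apply_moves:
  deltas: [0, -16, 0, 20, 0, 0, -16, 0, 50, 0, 0, -16, 0, 80, 0, 0, -16, 0, 108, 0, 0, -16, 0, 108, 0, 38, -16, 0, 108, 0, 38, -16, 0, 108, 0, 38, -16, 0, 80, 0, 38, -16, 0, 40, 0, 38, -16, 0, 0, 0, 38, 20, 0, -30, 0, 38, 50, 0, -60, 0]

```text
clock: 27.58
position: [0.4747, -0.2565, 0.223]
ee_rot: [0.003, 0.714, 0.7, 0.001]
contact_force: [-0.6, 0.6, -0.6]
width: 0.0378
gripper_force: 0.0
```

Run:
```python
from h import *
a=get_image("top");b=get_image("side")
np.save("a.npy",a,allow_pickle=True);np.save("b.npy",b,allow_pickle=True)
x=cv2.resize(a["frame"][135:275,190:350],(400,350),interpolation=cv2.INTER_CUBIC)
y=cv2.resize(b["frame"][155:325,290:440],(309,350),interpolation=cv2.INTER_CUBIC)
cv2.imwrite("pics/c3.png",np.hstack([x,y])[:,:,::-1])
go([.4,-.2,.2],-.9)
```

```text
delta [ 53.  -77.5  25.2] turn 0.0 or -360.0 psi -0.9 pos [ 0.4763 -0.254   0.2265] q6 -0.61 tilt [ 0.0125 -0.0064] t 27.7
```

View pics/c3.png

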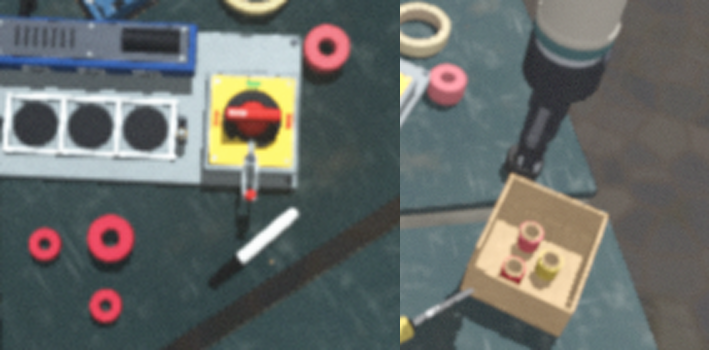

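All three cores stand in the carton and the bays are empty. The rolls are at top-image px (233,229) and (320,153). Next I refine the rolls and the bay centres.

Run:
```python
from h import *
from scipy.optimize import least_squares
a=np.load("a.npy",allow_pickle=True).item();b=np.load("b.npy",allow_pickle=True).item()
g=cv2.cvtColor(a["frame"],cv2.COLOR_RGB2GRAY)
for y in(.1285,.0605,-.0075):
    p=proj(F(0,y)+[.012],a);u,v=np.round(p).astype(int)
    w=np.clip(110-g[v-9:v+10,u-9:u+10].astype(float),0,None);yy,xx=np.mgrid[-9:10,-9:10];m=(xx**2+yy**2<90);w*=m
    c=(u+(w*xx).sum()/w.sum(),v+(w*yy).sum()/w.sum());print("bay",F(0,y),p,"dark",np.round(c,2),np.round(at(c,a,.012),4))
# silhouette fit of the rolls (cylinder convex hull) to masks
def sil(x,y,im,r=.0275,h=.032):
    t=np.linspace(0,6.283,40);P=[proj((x+r*np.cos(q),y+r*np.sin(q),z),im) for z in(0,h) for q in t]
    return cv2.convexHull(np.array(P,np.float32))[:,0]
for nm,x0 in(("r1",(.455,.175)),("r2",(.697,-.082))):
  for n,im in(("T",a),("S",b)):
    h=cv2.cvtColor(im["frame"],cv2.COLOR_RGB2HSV).astype(int)
    c=proj((*x0,.016),im)
    m=((h[...,0]>160)|(h[...,0]<6))&(h[...,1]>80)
    m=m.astype(np.uint8);k,l,s,ce=cv2.connectedComponentsWithStats(m)
    i=min((i for i in range(1,k) if s[i,4]>60),key=lambda i:np.hypot(*(ce[i]-c)))
    cn,_=cv2.findContours((l==i).astype(np.uint8),0,2);M=np.zeros(m.shape,np.uint8);cv2.drawContours(M,[cv2.convexHull(np.vstack(cn))],-1,1,-1)
    def iou(p):
        S=np.zeros((384*1,512),np.uint8);cv2.fillPoly(S,[np.round(sil(p[0],p[1],im)*16).astype(int)],1,shift=4);return (S&M).sum()/(S|M).sum()
    gr=[(iou((x0[0]+dx,x0[1]+dy)),x0[0]+dx,x0[1]+dy) for dx in np.arange(-.014,.0141,.001) for dy in np.arange(-.014,.0141,.001)]
    gr=np.array(gr);mx=gr[:,0].max();q=gr[gr[:,0]>mx-.02];print(nm,n,s[i],round(mx,3),q[:,1:].mean(0).round(4))
```

```text
bay [np.float64(0.591865973295457), np.float64(0.27314496001089605)] [203.80126125 184.83198147] dark [203.69 184.23] [0.5937 0.2736 0.012 ]
bay [np.float64(0.5908256138861879), np.float64(0.20515291891563586)] [225.77726501 185.66321147] dark [225.66 185.19] [0.5923 0.2056 0.012 ]
bay [np.float64(0.5897852544769189), np.float64(0.13716087782037573)] [247.77337193 186.4950158 ] dark [247.65 186.16] [0.5908 0.1376 0.012 ]
r1 T [225 220  19  21 287] 0.935 [0.4555 0.1755]
r1 S [191 208  20  21 342] 0.943 [0.4549 0.1769]
r2 T [311 144  19  21 287] 0.966 [ 0.6952 -0.083 ]
r2 S [303 187  19  19 279] 0.883 [ 0.6949 -0.0805]
```

```bash
python3 -c "
from h import *
go([.695,-.082,.10],-.9)"
```

```text
delta [176.2 214.3 128.1] turn 0.0 or -360.0 psi -0.9 pos [ 0.4763 -0.254   0.2265] q6 -0.61 tilt [ 0.0125 -0.0064] t 27.7
```

Request:
apply_moves:
  deltas: [72, 25, 30, 20, 0, 72, 50, 60, 40, 0, 72, 75, 90, 60, 0, 72, 100, 120, 70, 0, 72, 125, 150, 70, 0, 72, 145, 178, 80, 0, 72, 163, 200, 90, 0, 72, 173, 214, 100, 0, 72, 173, 214, 115, 0, 72, 173, 214, 128, 0, 72, 173, 214, 128, 0, 72, 173, 214, 128, 0]
  squeeze: 40

```text
clock: 28.68
position: [0.6909, -0.087, 0.0904]
ee_rot: [0.0, 0.714, 0.701, -0.0]
contact_force: [-0.5, 0.2, -0.4]
width: 0.072
gripper_force: 0.0
```

```bash
python3 -c "
from h import *
b=get_image('side');
print([(o['score'],np.round(at(o['point'],b,.016),4)) for o in place_of('roll_2_c',b)[:3]])
go([.695,-.082,.027],-.9)"
```

```text
[(0.52, array([ 0.6954, -0.083 ,  0.016 ]))]
delta [ 5.5  3.1 64.8] turn -0.2 or 359.8 psi -1.1 pos [ 0.6916 -0.0874  0.0918] q6 -0.21 tilt [ 0.0027 -0.0007] t 28.8
```

Request:
apply_moves:
  deltas: [72, 4, 3, 20, 0, 72, 4, 3, 40, 0, 72, 4, 3, 55, 0, 72, 4, 3, 63, 0, 72, 4, 3, 63, 0, 72, 4, 3, 63, 0, 0, 4, 3, 63, 0, 0, 4, 3, 63, 0, 0, 4, 3, 63, 0, 0, 4, 3, 63, 0, 0, 4, 3, 63, 0]

```text
clock: 29.7
position: [0.6953, -0.0833, 0.0293]
ee_rot: [0.002, 0.714, 0.7, 0.001]
contact_force: [-0.6, -0.2, 7.1]
width: 0.053
gripper_force: 42.6
```

```bash
python3 -c "
from h import *
print(get_state()['contact_force'])
go([.695,-.082,.027],-.9)"
```

```text
[-0.59264751 -0.21087358  7.06195929]
delta [ 1.3 -0.3  2.3] turn -0.2 or 359.8 psi -1.1 pos [ 0.6953 -0.0833  0.0293] q6 -0.2 tilt [ 0.0038 -0.001 ] t 29.7
```

Request:
apply_moves:
  deltas: [0, 0, 0, -20, 0, 0, 0, 0, -50, 0, 0, 0, 0, -90, 0, 0, 0, 0, -130, 0, 0, 10, -5, -150, 0, 0, 40, -18, -150, 0, 0, 75, -35, -150, 0, 0, 110, -52, -150, 0, 0, 145, -70, -150, 0, 0, 180, -86, -150, 0, 0, 205, -98, -150, 0, 0, 222, -108, -150, 0]

```text
clock: 30.7
position: [0.5883, 0.144, 0.1774]
ee_rot: [-0.001, 0.713, 0.701, 0.0]
contact_force: [0.5, -0.1, -0.7]
width: 0.053
gripper_force: 42.4
```

```bash
python3 -c "
from h import *
print(get_state()['width'],get_state()['gripper_force'])
go([.5903,.1373,.060],-.9)
b=get_image('side');
print([(o['score'],np.round(o['point'],1),np.round(at(o['point'],b,.165),4)) for o in place_of('roll_2_c',b)[:3]])
go([.5903,.1373,.060],-.9)"
```

```text
0.05301981992988753 42.441748328274116
delta [ -6.8   2.1 117.4] turn -0.1 or 359.9 psi -1.0 pos [0.5883 0.144  0.1774] q6 0.14 tilt [-0.0003  0.0012] t 30.7
[(0.72, array([363.9, 284.2]), array([ 0.3816, -0.314 ,  0.165 ])), (0.67, array([231.3, 155.8]), array([0.5954, 0.1458, 0.165 ]))]
delta [ -7.    2.7 117.4] turn 0.0 or -360.0 psi -0.9 pos [0.5878 0.1442 0.1774] q6 0.14 tilt [-0.0013  0.0014] t 30.8
```

Request:
apply_moves:
  deltas: [0, -8, 2.5, 10, 0, 0, -8, 2.5, 30, 0, 0, -8, 2.5, 60, 0, 0, -8, 2.5, 90, 0, 0, -8, 2.5, 110, 0, 0, -8, 2.5, 115, 0, 0, -8, 2.5, 115, 0, 0, -8, 2.5, 115, 0]

```text
clock: 31.47
position: [0.5935, 0.132, 0.0624]
ee_rot: [0.0, 0.714, 0.7, 0.0]
contact_force: [0.1, -0.2, -0.9]
width: 0.0532
gripper_force: 42.4
```

```bash
python3 -c "
from h import *
print(get_state()['width'],get_state()['gripper_force'])
go([.5907,.1363,.0413],-.9)"
```

```text
0.053242589334735406 42.42099593044259
delta [ 4.2 -2.9 21.1] turn -0.2 or 359.8 psi -1.1 pos [0.5935 0.132  0.0624] q6 0.12 tilt [ 0.001  -0.0002] t 31.5
```

Request:
apply_moves:
  deltas: [0, 4, -3, 0, 0, 0, 4, -3, 7, 0, 0, 4, -3, 14, 0, 0, 4, -3, 19, 0, 0, 4, -3, 20, 0, 0, 4, -3, 20, 0]

```text
clock: 31.97
position: [0.5891, 0.1372, 0.0418]
ee_rot: [-0.0, 0.714, 0.701, -0.0]
contact_force: [-0.8, 0.1, -0.6]
width: 0.0527
gripper_force: 42.4
```

```bash
python3 -c "
from h import *
print(get_state()['contact_force'])
go([.5907,.1363,.0413],-.9)"
```

```text
[-0.77364068  0.06549317 -0.61555089]
delta [-0.9  1.6  0.5] turn -0.2 or 359.8 psi -1.1 pos [0.5891 0.1372 0.0418] q6 0.13 tilt [-0.0007 -0.0001] t 32.0
```

Centred; releasing and rising.

Request:
apply_moves:
  deltas: [60, -1, 1, 1, 0, 72, -1, 1, 1, 0, 72, -1, 1, 1, 0, 72, -1, 1, 1, 0, 72, -1, 1, -30, 0, 72, -1, 1, -70, 0, 72, -1, -10, -105, 0, 72, -1, -40, -115, 0, 72, -20, -70, -115, 0, 72, -40, -100, -115, 0, 72, -60, -120, -115, 0, 72, -60, -120, -115, 0]

```text
clock: 32.97
position: [0.4628, 0.0773, 0.1571]
ee_rot: [-0.001, 0.714, 0.7, -0.002]
contact_force: [-0.8, -0.1, 0.0]
width: 0.072
gripper_force: 0.0
```

Run:
```python
from h import *
a=get_image("top");b=get_image("side")
x=cv2.resize(a["frame"][135:275,190:350],(400,350),interpolation=cv2.INTER_CUBIC)
y=cv2.resize(b["frame"][140:260,160:300],(400,343),interpolation=cv2.INTER_CUBIC)
cv2.imwrite("pics/c4.png",np.hstack([x[:343],y])[:,:,::-1])
np.save("a.npy",a,allow_pickle=True);np.save("b.npy",b,allow_pickle=True)
for im in(a,b):
  for n,z in (('roll_2_c',.028),('roll_1_c',.016)):
    print(n,[(round(o['score'],2),np.round(at(o['point'],im,z)[:2],4).tolist()) for o in place_of(n,im)[:4]])
go([.455,.176,.027],-.9)
```

```text
roll_2_c [(0.68, [0.5862, 0.1384])]
roll_1_c [(0.42, [0.4576, 0.1623]), (0.42, [0.441, 0.2502]), (0.39, [0.376, 0.1887])]
roll_2_c [(0.55, [0.5995, 0.15])]
roll_1_c [(0.83, [0.46, 0.1792]), (0.68, [0.3654, 0.1721]), (0.62, [0.4428, 0.2578])]
delta [ 95.8 -16.6 130.3] turn -0.1 or 359.9 psi -1.0 pos [0.4697 0.0799 0.1573] q6 0.04 tilt [0.0011 0.0003] t 33.3
```

View pics/c4.png

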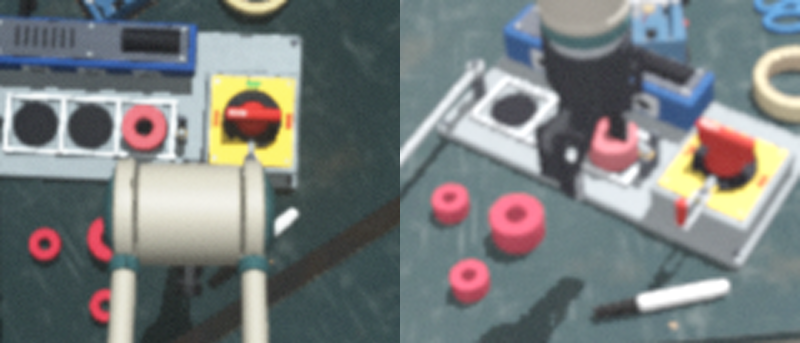

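The pink roll sits flat in bay 3, and the crimson roll is unmoved at side px (200,215). Going for it.

Request:
apply_moves:
  deltas: [68, 35, -6, 10, 0, 68, 70, -12, 20, 0, 68, 94, -16, 40, 0, 68, 94, -16, 65, 0, 68, 94, -16, 70, 0, 68, 94, -16, 70, 0, 68, 94, -16, 70, 0]

```text
clock: 33.85
position: [0.4548, 0.1737, 0.0872]
ee_rot: [0.0, 0.714, 0.7, -0.0]
contact_force: [-0.5, 0.9, 0.0]
width: 0.0681
gripper_force: 0.0
```

Run:
```python
from h import *
b=get_image("side")
print([(round(o['score'],2),np.round(o["point"],1),np.round(at(o['point'],b,.016)[:2],4).tolist()) for o in place_of("roll_1_c",b)[:4]])
go([.455,.176,.027],-.9)
```

```text
[(0.85, array([197.7, 214. ]), [0.4627, 0.1918]), (0.69, array([176.1, 210.5]), [0.4422, 0.2574]), (0.65, array([184.5, 239.4]), [0.3679, 0.1726])]
delta [ 2.4 -0.7 61.2] turn -0.2 or 359.8 psi -1.1 pos [0.4555 0.1735 0.0882] q6 0.24 tilt [0.0023 0.0005] t 34.0
```

Run:
```python
from h import *
b=get_image("side");save(b,"c5.png",(165,190,240,250),7)
```

```text
(no output)
```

View pics/c5.png

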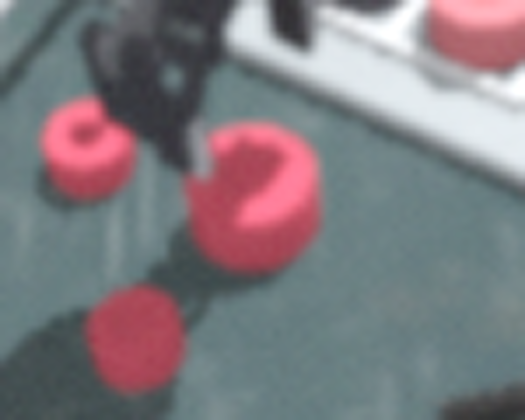

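The crimson roll spans px 192–211 by 207–229, unchanged, and the gripper straddles it. Descending and gripping.

Request:
apply_moves:
  deltas: [68, 2, -1, 15, 0, 68, 2, -1, 30, 0, 68, 2, -1, 45, 0, 68, 2, -1, 59, 0, 68, 2, -1, 59, 0, 68, 2, -1, 59, 0, 0, 2, -1, 59, 0, 0, 2, -1, 59, 0, 0, 2, -1, 59, 0, 0, 2, -1, 59, 0, 0, 2, -1, 59, 0]

```text
clock: 34.92
position: [0.4545, 0.1758, 0.0298]
ee_rot: [0.001, 0.714, 0.7, 0.001]
contact_force: [0.4, -0.1, 7.3]
width: 0.0527
gripper_force: 42.5
```

```bash
python3 -c "
from h import *
print(get_state()['contact_force'])
go([.5915,.2053,.18],-.9)"
```

```text
[ 0.38506725 -0.05921186  7.33516616]
delta [  32.2  137.  -149.8] turn -0.2 or 359.8 psi -1.1 pos [0.4545 0.1758 0.0298] q6 0.25 tilt [0.0033 0.0004] t 34.9
```

Request:
apply_moves:
  deltas: [0, 0, 0, -20, 0, 0, 0, 0, -50, 0, 0, 5, 0, -85, 0, 0, 12, 30, -100, 0, 0, 20, 65, -100, 0, 0, 28, 100, -100, 0, 0, 30, 125, -100, 0, 0, 31, 137, -100, 0, 0, 31, 137, -90, 0, 0, 31, 137, -60, 0, 0, 31, 137, -35, 0, 0, 31, 137, -35, 0]

```text
clock: 35.92
position: [0.5851, 0.203, 0.0579]
ee_rot: [-0.003, 0.714, 0.7, -0.005]
contact_force: [-1.9, -0.7, -1.3]
width: 0.0527
gripper_force: 42.5
```

```bash
python3 -c "
from h import *
get_image('top')
print(get_state()['width'],get_state()['contact_force'])
go([.5917,.2053,.0418],-.9)"
```

```text
0.05299021753535165 [-0.05370818  0.04238328 -1.34247375]
delta [ 2.   5.1 18.4] turn -0.2 or 359.8 psi -1.1 pos [0.5867 0.2035 0.0603] q6 0.24 tilt [-0.0084 -0.0017] t 36.0
```

Request:
apply_moves:
  deltas: [0, 1, 2, 0, 0, 0, 1, 2, 0, 0, 0, 1, 2, 0, 0]

```text
clock: 36.22
position: [0.5939, 0.2055, 0.0651]
ee_rot: [0.001, 0.714, 0.701, 0.002]
contact_force: [-0.1, -0.2, -0.1]
width: 0.0524
gripper_force: 42.5
```

```bash
python3 -c "
from h import *
go([.5917,.2053,.0418],-.9)"
```

```text
delta [-0.3 -2.3 23.3] turn -0.2 or 359.8 psi -1.1 pos [0.5939 0.2055 0.0651] q6 0.24 tilt [0.0036 0.0009] t 36.2
```

Request:
apply_moves:
  deltas: [0, 0, -2, 8, 0, 0, 0, -2, 16, 0, 0, 0, -2, 21, 0, 0, 0, -2, 22, 0, 0, 0, -2, 22, 0, 0, 0, -2, 22, 0, 65, 0, -2, 22, 0, 70, 0, -2, 22, 0, 70, 0, -2, 22, 0, 70, 0, -2, 22, 0]

```text
clock: 37.05
position: [0.5907, 0.2051, 0.0408]
ee_rot: [-0.0, 0.714, 0.7, -0.0]
contact_force: [0.2, -0.1, -0.6]
width: 0.07
gripper_force: 0.0
```

```bash
python3 -c "
from h import *
print(get_state()['width'],get_state()['contact_force'])
go([.4,-.05,.25],-.9)"
```

```text
0.06996933084819773 [ 0.20706673 -0.10246864 -0.58647926]
delta [-258.7 -185.9 -209.1] turn -0.2 or 359.8 psi -1.1 pos [0.5907 0.2051 0.0408] q6 0.24 tilt [-0.0004 -0.    ] t 37.0
```

Request:
apply_moves:
  deltas: [70, 0, 0, -30, 0, 70, 0, 0, -65, 0, 70, 0, -10, -100, 0, 70, -20, -40, -110, 0, 70, -45, -70, -120, 0, 70, -75, -95, -120, 0, 70, -110, -115, -120, 0, 70, -145, -130, -120, 0, 70, -180, -145, -120, 0, 70, -215, -160, -120, 0, 70, -240, -180, -120, 0, 70, -240, -180, -120, 0]

```text
clock: 38.05
position: [0.4024, -0.0345, 0.1608]
ee_rot: [-0.001, 0.715, 0.699, -0.002]
contact_force: [-0.3, 0.8, 0.0]
width: 0.0701
gripper_force: 0.0
```

Run:
```python
from h import *
a=get_image("top");b=get_image("side")
x=cv2.resize(a["frame"][120:280,170:330],(400,400),interpolation=cv2.INTER_CUBIC)
y=cv2.resize(b["frame"][130:270,120:280],(400,350),interpolation=cv2.INTER_CUBIC)
cv2.imwrite("pics/c6.png",np.hstack([x[:350],y])[:,:,::-1])
for im in(a,b):
  for n,z in (('roll_2_c',.028),('roll_1_c',.028),('roll_3_c',.016),('keeper_stud',.082)):
    print(n,[(round(o['score'],2),np.round(at(o['point'],im,z)[:2],4).tolist()) for o in place_of(n,im)[:4]])
go([.3483,.3013,.15],-43.9)
```

```text
roll_2_c [(0.55, [0.5856, 0.1384])]
roll_1_c [(0.79, [0.5929, 0.1957]), (0.57, [0.3793, 0.1794]), (0.52, [0.4437, 0.2466])]
roll_3_c []
keeper_stud [(0.65, [0.3471, 0.3085])]
roll_2_c [(0.6, [0.5931, 0.1492])]
roll_1_c [(0.64, [0.6043, 0.2026]), (0.59, [0.3589, 0.1667]), (0.45, [0.4306, 0.2509]), (0.38, [0.5867, -0.2299])]
roll_3_c [(0.63, [0.4832, -0.3167]), (0.44, [0.5995, 0.0304])]
keeper_stud [(0.82, [0.3476, 0.3024])]
delta [331.  -64.   11.1] turn 42.9 or -317.1 psi -1.0 pos [ 0.4066 -0.0308  0.161 ] q6 -0.23 tilt [-0.0002  0.0002] t 38.5
```

View pics/c6.png

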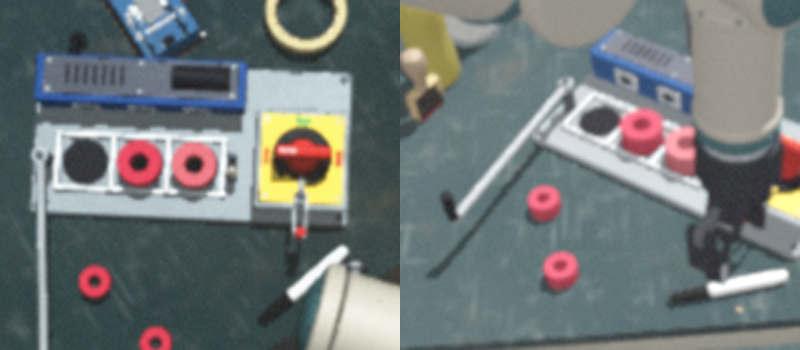

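Both rolls are flat in bays 2 and 3, and no yellow roll exists within reach. The keeper stud is at about (.348,.302). Next I close the keeper.

Request:
apply_moves:
  deltas: [34, 38, -8, 5, 7, 34, 75, -16, 5, 14, 34, 112, -24, 5, 21, 34, 150, -32, 5, 28, 34, 187, -40, 5, 35, 34, 224, -48, 5, 42, 34, 260, -54, 5, 43, 34, 295, -60, 5, 43, 34, 323, -64, 5, 43, 34, 325, -64, 5, 43, 34, 325, -64, 5, 43]

```text
clock: 39.47
position: [0.348, 0.2987, 0.1561]
ee_rot: [-0.001, 0.92, 0.393, 0.001]
contact_force: [0.6, -0.1, 0.2]
width: 0.0339
gripper_force: 0.0
```

```bash
python3 -c "
from h import *
get_image('top');get_image('top')
go([.3483,.3013,.086],-43.9)"
```

```text
delta [ 4.9 -4.  69.8] turn -0.0 or 360.0 psi -43.9 pos [0.3478 0.295  0.1558] q6 1.32 tilt [-0.0006 -0.0011] t 39.6
```

Request:
apply_moves:
  deltas: [34, 4.5, -4, 0, 0, 34, 4.5, -4, 20, 0, 34, 4.5, -4, 40, 0, 34, 4.5, -4, 60, 0, 34, 4.5, -4, 69, 0, 34, 4.5, -4, 69, 0, 0, 4.5, -4, 69, 0, 0, 4.5, -4, 69, 0, 0, 4.5, -4, 69, 0, 0, 4.5, -4, 69, 0]

```text
clock: 40.4
position: [0.349, 0.3008, 0.0879]
ee_rot: [-0.0, 0.921, 0.39, 0.001]
contact_force: [0.3, -0.8, -1.3]
width: 0.0124
gripper_force: 39.1
```

```bash
python3 -c "
from arc import *
arc(1.475,.70,11,.244)"
```

```text
1.4 [-11.0, 13.0]
1.33 [-21.0, 27.0]
1.26 [-30.0, 42.0]
1.19 [-38.0, 57.0]
1.12 [-44.0, 73.0]
1.05 [-50.0, 89.0]
0.98 [-54.0, 106.0]
0.91 [-58.0, 123.0]
0.84 [-60.0, 140.0]
0.77 [-61.0, 157.0]
0.7 [-60.0, 174.0]
meas angle 1.472086252740121 rad 0.24392267035282011 F [ 0.28674067 -0.82968592 -1.2783043 ] 0.012434531516504999
```

Request:
apply_moves:
  deltas: [0, -11, 13, 0, 0, 0, -21, 27, 0, 0, 0, -30, 42, 0, 0, 0, -38, 57, 0, 0, 0, -44, 73, 0, 0, 0, -50, 89, 0, 0, 0, -54, 106, 0, 0, 0, -58, 123, 0, 0, 0, -60, 140, 0, 0, 0, -61, 157, 0, 0, 0, -60, 174, 0, 0, 0, -60, 174, 0, 0]

```text
clock: 41.4
position: [0.4327, 0.1338, 0.0877]
ee_rot: [0.001, 0.921, 0.39, -0.001]
contact_force: [-3.5, -4.5, 4.1]
width: 0.0126
gripper_force: 40.1
```

```bash
python3 -c "
from arc import *
arc(.70,-.02,10,.244);go([0,0,0],-.9)"
```

```text
0.63 [2.0, 17.0]
0.56 [4.0, 35.0]
0.48 [8.0, 52.0]
0.41 [14.0, 69.0]
0.34 [20.0, 85.0]
0.27 [28.0, 101.0]
0.2 [37.0, 116.0]
0.12 [46.0, 131.0]
0.05 [57.0, 144.0]
-0.02 [69.0, 157.0]
meas angle 0.6895733146208529 rad 0.2460011365070482 F [-3.54060658 -4.48863139  4.13303376] 0.012610197986832885
delta [-396.8 -218.    88.5] turn -43.2 or 316.8 psi -44.1 pos [0.4327 0.1338 0.0877] q6 0.92 tilt [-0.0008 -0.0036] t 41.4
```

Request:
apply_moves:
  deltas: [0, 2, 17, 0, -4, 0, 4, 35, 0, -8, 0, 8, 52, 0, -13, 0, 14, 68, 0, -18, 0, 20, 84, 0, -23, 0, 28, 100, 0, -28, 0, 37, 115, 0, -33, 0, 46, 130, 0, -38, 0, 57, 143, 0, -43, 0, 57, 143, 0, -43]

```text
clock: 42.23
position: [0.5788, 0.0752, 0.088]
ee_rot: [0.004, 0.712, 0.702, 0.0]
contact_force: [-0.3, -7.7, 0.5]
width: 0.0129
gripper_force: 39.8
```

```bash
python3 -c "
from arc import *
arc(.06,-.03,2,.244);go(F(-.0005,-.067)+[.086],-.9)"
```

```text
0.01 [-0.0, 11.0]
-0.03 [-0.0, 22.0]
meas angle 0.038877560544114294 rad 0.24627876405998847 F [-0.34749528 -7.72314989  0.46263147] 0.012930120604969368
delta [2.6 9.6 2. ] turn 0.1 or -359.9 psi -0.8 pos [0.5788 0.0752 0.088 ] q6 0.03 tilt [ 0.0057 -0.0045] t 42.2
```

Request:
apply_moves:
  deltas: [0, 1, 4, 0, 0, 0, 2, 8, 0, 0, 0, 2, 12, 0, 0, 0, 2, 14, 0, 0, 0, 2, 14, 0, 0, 0, 2, 14, 0, 0]

```text
clock: 42.73
position: [0.5892, 0.0753, 0.088]
ee_rot: [0.004, 0.713, 0.701, -0.002]
contact_force: [-0.2, -13.3, 1.2]
width: 0.0124
gripper_force: 39.6
```

```bash
python3 -c "
from arc import *
arc(.06,-.03,1,.244)"
```

```text
-0.03 [-0.0, 22.0]
meas angle -0.0036675132609990946 rad 0.2458497741815122 F [ -0.238187   -13.26030696   1.19939121] 0.01241593543767284
```

Request:
apply_moves:
  deltas: [0, -3, 3, 0, 0, 0, -3, 4, 0, 0, 0, -3, 4, 0, 0, 0, -3, 4, 0, 0]

```text
clock: 43.07
position: [0.5895, 0.0752, 0.0878]
ee_rot: [-0.001, 0.713, 0.701, -0.003]
contact_force: [-6.9, -5.7, 5.5]
width: 0.0127
gripper_force: 40.2
```

```bash
python3 -c "
from arc import *
arc(.06,-.03,1,.244);print(get_state()['position'])"
```

```text
-0.03 [-0.0, 22.0]
meas angle -0.004900306442322526 rad 0.24599263213968994 F [-6.93232297 -5.73392742  5.53703074] 0.012747603509871603
[0.5895422  0.07516766 0.08780716]
```

The bar is against its shut stop. I release it, rise and look.

Request:
apply_moves:
  deltas: [34, 0, -3, 0, 0, 34, 0, -3, 0, 0, 34, 0, -3, 0, 0, 34, 0, -3, -30, 0, 34, 0, -3, -65, 0, 34, 0, -3, -100, 0, 34, -25, -30, -110, 0, 34, -55, -60, -110, 0, 34, -85, -90, -110, 0, 34, -115, -120, -110, 0, 34, -145, -145, -110, 0, 34, -145, -145, -110, 0]

```text
clock: 44.07
position: [0.44, -0.0692, 0.1973]
ee_rot: [-0.0, 0.715, 0.699, -0.002]
contact_force: [0.5, 1.3, -0.1]
width: 0.0337
gripper_force: 0.0
```

Run:
```python
from h import *
a=get_image("top");b=get_image("side")
x=cv2.resize(a["frame"][130:220,180:310],(400,277),interpolation=cv2.INTER_CUBIC)
y=cv2.resize(b["frame"][135:235,170:310],(400,286),interpolation=cv2.INTER_CUBIC)
z=cv2.resize(b["frame"][230:325,310:440],(400,292),interpolation=cv2.INTER_CUBIC)
cv2.imwrite("pics/c7.png",np.vstack([np.hstack([x,y[:277]]),np.hstack([z,z*0])])[:,:,::-1])
for im in(a,b):
  for n,zz in(("keeper_stud",.082),("isolator_grip",.091),("hasp_stud",.077),("roll_1_c",.028),("roll_2_c",.028)): print(n,[(round(o['score'],2),np.round(at(o['point'],im,zz)[:2],4).tolist()) for o in place_of(n,im)[:3]])
```

```text
keeper_stud [(0.52, [0.5881, 0.0796])]
isolator_grip [(0.6, [0.5984, 0.0111])]
hasp_stud [(0.54, [0.5047, 0.0088])]
roll_1_c [(0.71, [0.5973, 0.1946]), (0.5, [0.371, 0.1815]), (0.48, [0.4457, 0.2506])]
roll_2_c [(0.51, [0.5943, 0.1352])]
keeper_stud [(0.5, [0.588, 0.067])]
isolator_grip [(0.5, [0.601, 0.0031])]
hasp_stud [(0.53, [0.5095, 0.0072]), (0.33, [0.4558, -0.2756])]
roll_1_c [(0.75, [0.3562, 0.1625]), (0.66, [0.4326, 0.2472]), (0.64, [0.5978, 0.2061])]
roll_2_c [(0.73, [0.5851, 0.1382])]
```

View pics/c7.png

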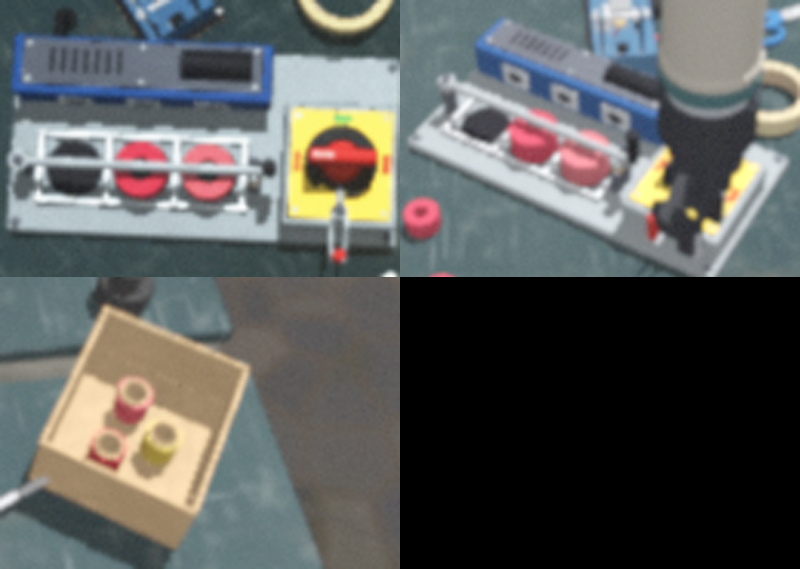

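The keeper is shut over two flat rolls, the handle is off, the hasp is out, and three cores are in the carton. Handing in.

```bash
python3 -c "
from rig import *
print(sign_off())"
```

```text
the job is handed in; nothing more can be done
None
```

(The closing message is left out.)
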